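Press a robot-car wheel home with a fold-away crank press

TASK

A yellow robot-car wheel sits part-way on its axle in the bench screw press. Flip the folding handle of the press's handwheel fully upright and crank by it, clockwise seen from above, to press the car wheel home on its shoulder: stop once it has bottomed firmly, without forcing it. Then crank the ram back up until it is at least 8 mm clear of the car wheel and let go, leaving the other things on the table alone.

Things in the scene. Friction and masses are not known exactly. Their poses are not given: they have to be found in the camera images.
- press: bench screw press, fixed to the table: blue-grey base plate 200 (x) x 250 (y) x 18 mm, two steel columns at y +-98 mm, crosshead on them at height 150 to 186 mm, vertical screw through its middle with a handwheel on top. Origin: underside centre of the base, on the vertical screw axis; z up.
- wheel_centre (a point): point on the screw axis, level with the handle's pivot. The silver dished handwheel (160 mm diameter) lies below it: disc top 16 mm, rim top 12 mm, 34 mm wide hub 12 mm below. All go down and up with the screw: right-hand, 10 mm per turn; clockwise from above drives the ram down. The screw stays where it is left.
- pivot (a point): hinge pin of the folding handle, 62 mm from the screw axis, between two steel fork ears (14 mm along the radius, 22 mm across them, up to 6 mm above the pin). The hinge axis is horizontal and tangential. Folded, the handle lies level, pointing from the pivot straight towards the screw axis; unfolded it stands vertically above the pivot.
- grip_mid (a point): middle of the black grip, on the handle's axis, 32 mm from the pivot. The grip is a free-spinning round sleeve, 20 mm diameter, 44 mm long (10 to 54 mm from the pivot). Folded, its underside is 6 mm above the disc and 2 mm above the hub: fingers can straddle it from above, reaching to 14 mm below its axis. Pinched across, it twists stiffly between flat pads.
- handle (a joint): fold angle of the handle, rad: 0 folded flat in the handwheel's dish, 1.571 standing upright against its stop. A friction hinge (0.045 N m, about 1.5 N at the grip's middle): it stays where it is left.
- grip: the black grip sleeve itself, to be held while cranking. Origin at the pivot; its own -x axis points from the pivot to the free end. Free turning takes 0.8 N along the circle here, sliding the car wheel down about 1.5 N more; on the shoulder it rises steeply: 3 N above free turning is a firm seat (120 N of ram force), 6.5 N above it (250 N) breaks the hub; some 15 mm of handle travel apart.
- ram: steel screw and ram, carrying the handwheel. Origin: centre of its round rubber-faced nose (26 mm diameter), which presses on the car wheel's hub and gives about 1 mm under load; moves vertically on the screw axis, 10 mm per turn.
- car_wheel: robot-car wheel (black tyre 66 mm diameter, 26 mm thick, yellow hub) lying flat on the axle in the press. Origin: underside centre of the hub; the hub top that the ram meets is 26 mm above it. It starts 5 to 6 mm above the axle's shoulder; fully home its origin is 70 mm above the press's origin. Press fit: it resists the ram with about 60 N as it slides down, then stops hard on the shoulder.
- spare_wheel: a second, loose car wheel (same size) lying on the table beside the press. Leave alone.
- spare_block: loose aluminium axle block, 40 x 40 x 20 mm with a short upright axle, beside the press. Leave alone.
- robot_car: half-built four-wheeled plywood robot car, 200 x 190 x 70 mm. Leave alone.
- screwdriver: green-handled screwdriver lying on the table. Leave alone.
- mouse: black computer mouse on a black mat. Leave alone.

How it is judged (in metres and radians):
On the way, in this order (a step that is already met when the one before it is completed fails the run):
1. the handle is flipped out and stands upright (value of joint handle above 1.42 rad), for 0.2 s.
2. cranked by the upright handle, the ram has the car wheel on its shoulder and bears on it firmly (more than 120 N) (z of car_wheel in the frame of press below 0.0715 m and contact force between ram and car_wheel above 120 N and value of joint handle above 1.2 rad and contact force between the fingers and grip above 0.5 N), for 0.1 s.
At the end, for the whole second after the job is handed in: the car wheel's hub is home on the axle's shoulder (underside within 1.5 mm of it) and the ram's nose is at rest at least 8 mm above the hub, the handle let go (z of car_wheel in the frame of press below 0.0715 m and z of ram in the frame of car_wheel above 0.034 m and linear speed of ram below 0.002 m/s); the robot touches nothing.
It fails at once if the ram forced the car wheel with more than 250 N (contact force between ram and car_wheel above 250 N).
It fails at once if another thing on the table was moved by more than 20 mm (distance of any of spare_wheel, spare_block, robot_car, screwdriver, mouse from where it was at the start of the episode above 0.02 m).
It also fails if it takes over 72 s, if anything falls off the work surface, if the arm or the gripper's body presses on something with over 40 N, if the wrist force passes 120 N, or if a joint passes its speed limit or range.

ROBOT

A 6-joint arm with a two-finger parallel gripper is mounted at the origin on the work surface. World frame = base frame: x ahead of the robot, y to its left, z up, the work surface at z = 0. Lengths are in mm, angles in rad, forces in N, time in s.
With the tool pointing down it reaches from about 325 to 925 mm from the base axis. Payload 3.1 kg.
Tool frame: the origin (TCP) lies at the very end of the fingers, on their centre line; the grasp point (between the pads) lies r.grasp_offset behind it (r.grasp_offset is the distance from the TCP to the grasp point, in mm); z points along the fingers, y is the direction in which the jaws open and shut (so a half turn about z gives the same grasp; the last joint's range is limited). The gripper opens to 85 mm and grips with 20 to 120 N. Pads are 22 mm wide; open, the fingers measure 114 mm over their backs; the gripper's body (76 mm by 85 mm) begins 54 mm behind the grasp point. The pads swing forward as they close: fully open they stand 13 mm farther back than shut.
Start: joints at [1.05, 0.217, 1.613, -0, 1.311, -0.112], TCP at [248.426, 573.519, 231.3] pointing down, gripper open.
Joint ranges: [-2.75, 2.75], [-0.78, 2.1], [0.31, 2.55], [-1.13, 4.27], [0.13, 2.63], [-2.58, 2.58]. Speed limits (rad/s): [2.79, 2.79, 3.14, 3.14, 3.14, 3.14].

INTERFACE

Orientations are given as [roll, pitch, yaw] about the fixed x, y, z axes, in that order (R = Rz(yaw) Ry(pitch) Rx(roll)).
In Python, from station import r, grab_frame, camera_info, ticket, nets gives the robot as it stands. The module is installed in compiled form; this text tells all that it offers.
- The arm moves only by the tool jog_arm, never from a script. Its argument "increments" is a list of rows, each a list of 7 numbers: the turn, a rotation vector about the tool's x, y, z in degrees, then the shift along the tool's x, y, z in cm, then the gripper's target within -1 to 1 (shut at 1, half-way at 0, fully open at -1). A call has 1 to 12 rows; each row is the pose to reach, as a shift and turn from the pose measured when the call began, along the tool's axes at that moment; what a row does not reach only later rows make up. A row lasts 1/10 s, in which the tool goes at most 50 mm and 8.59 degrees, less where a joint would pass 70% of its speed; a pose out of reach is approached as far as the arm can. A call with a gripper value outside its range is refused whole. The fingers move at their own pace and stop on an object; the grip force is fixed at half the most. Time passes only in rows, so rows that repeat a pose let the fingers close. It gives the time, the measured TCP pose, the force and the opening at its end, in the units of the state.
- r.observe(): the state, without advancing time (a new reading comes with each control period).
- grab_frame(name): name is "scene" or "side" or "wrist"; returns the picture (384x512x3 uint8, red, green, blue); there is no depth.
- camera_info(name): a dict with "intrinsics" (3x3 intrinsics, pixels), "eye" and "orientation" of the camera in the world. Camera axes: x right, y down, z forward; pixel columns grow to the right and rows downward; lengths in mm; the calibration is good to about 2 mm. A picture is of the moment at which its call begins: read the wrist's pose just before it. camera_info takes no time and is no camera call; for the wrist camera it gives the pose at the moment of the call.
- ticket.finish_job(): hands the job in, once; it reports no verdict.
Trained networks look in the newest picture that a camera, given by its name, has taken for a name from the list of things; names that differ only in an ending like _2 or _b are one class to them, and where a whole thing is asked for, a point or a joint stands for the part that bears it (a point fixed in the world has none). Each returns a list of dicts, best first, with "score" (0 to 1); they miss things now and then, are a little off and sometimes report something else, mostly with a low value. They report only what shows in the picture. A call takes as long as a camera call.
- nets.find_in(target, camera): "extent" ([left, top, width, height] in pixels, round what is visible of it).
- nets.regions_of(target, camera): "mask" (384x512 bool, what is visible of it) and "extent" ([left, top, width, height] in pixels, round what is visible of it).
The state is a dict: "clock": time; "joints": joint angles; "qvel": joint speeds; "joint_efforts": joint torques, N m; "tcp_pos": TCP position; "ee_rot": TCP orientation; "force": force on the tool from outside, world axes, zero at the start; "wrist_torque": the same for the moment, N m; "opening": finger opening in mm.
Only numpy, scipy, OpenCV 4.12 (cv2) and the standard library are available. Lean on these libraries where they do the work, as an engineer would, in place of code of your own. Each camera call takes 0.05 s, during which the arm holds its last target.

## Working session

There is one attempt and no reset: what is moved stays moved. The work goes in short steps, Python scripts to look and compute and a tool call to move; the robot and the scene stay as the last step left them, time stands still between calls to the robot, and variables do not carry over. Pictures are saved under pics/ and viewed, and the job is handed in when it is done.

Besides the shell and the picture viewer there is one more tool, called after "Call:" as a command line: name --pt "numbers of a row" for each row, then --argument value for the rest. jog_arm: Moves the arm, as the interface text tells. Its arguments: {"type":"object","properties":{"increments":{"type":"array","items":{"type":"array","items":{"type":"number"}}}},"required":["increments"]}

```bash
mkdir -p pics; ls; python3 - <<'E'
from station import r, grab_frame, camera_info, ticket, nets
import cv2
s=r.observe()
print(s, r.grasp_offset)
for c in ["scene","side","wrist"]:
    print(c,camera_info(c))
    im=grab_frame(c); cv2.imwrite(f"pics/{c}0.png",im[:,:,::-1])
E
```

```text
pics
{'clock': 0.0, 'joints': array([ 1.04979742e+00,  2.17726041e-01,  1.61494907e+00,  3.28396507e-05,
        1.31131204e+00, -1.12212194e-01]), 'qvel': array([-1.21204406e-03, -1.25436633e-03, -1.40179631e-03, -1.01639893e-03,
       -2.02679823e-05, -4.84040996e-04]), 'joint_efforts': array([-1.08356835e-03, -3.96827209e+01, -3.03860736e+01, -3.57224353e-04,
        9.60360310e-03, -1.36487540e-05]), 'tcp_pos': array([247.99978178, 572.79214573, 229.97792456]), 'ee_rot': array([-3.13921676e+00, -2.99648961e-04,  2.73279712e+00]), 'force': array([0.28296889, 0.36523331, 0.3373035 ]), 'wrist_torque': array([-0.06367091, -0.01774215,  0.03501224]), 'opening': 85.1666586003183} 18.700000000000003
scene {'intrinsics': array([[349.72337976,   0.        , 258.68374811],
       [  0.        , 349.72337976, 189.93185633],
       [  0.        ,   0.        ,   1.        ]]), 'eye': array([1146.72730691,  353.97487501,  832.17333279]), 'orientation': array([-2.32088569, -0.01896981,  2.16247814])}
side {'intrinsics': array([[440.9676911 ,   0.        , 250.58814344],
       [  0.        , 440.9676911 , 189.12849886],
       [  0.        ,   0.        ,   1.        ]]), 'eye': array([-279.53602005, -825.16857441, 1254.83741128]), 'orientation': array([-2.34467762, -0.02009032, -0.77485516])}
wrist {'intrinsics': array([[299.02283888,   0.        , 250.88977543],
       [  0.        , 299.02283888, 194.92026818],
       [  0.        ,   0.        ,   1.        ]]), 'eye': array([180.5542917 , 602.38026712, 371.91402146]), 'orientation': array([2.84996263, 0.00405588, 1.16186183])}
```

View pics/scene0.png

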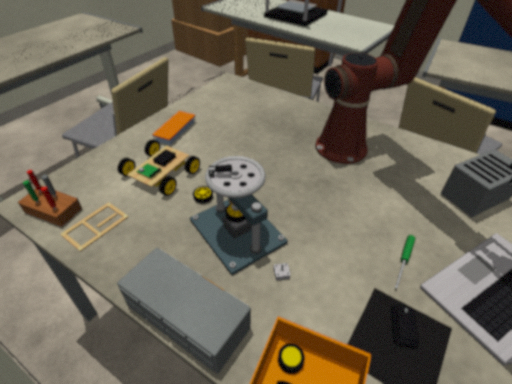

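View pics/side0.png

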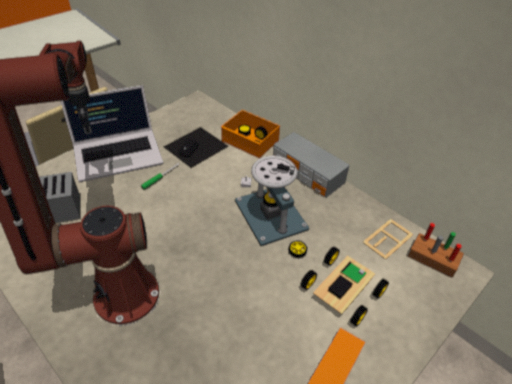

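View pics/wrist0.png

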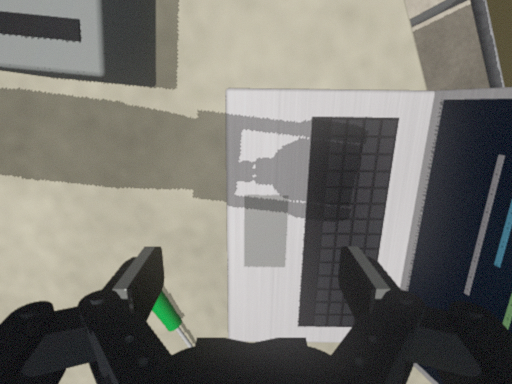

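The scene view has the press handwheel at about (237,177) and the spare wheel at (203,194). The side view has the handwheel at about (275,170). The wrist view shows only the laptop and part of the screwdriver.

```bash
cat > h.py <<'E'
from station import r, grab_frame, camera_info, ticket, nets
import numpy as np, cv2
from scipy.spatial.transform import Rotation as Ro
def cam(c):
    i=camera_info(c); return np.array(i["intrinsics"]),np.array(i["eye"]),Ro.from_euler('xyz',i["orientation"]).as_matrix()
def ray(C,uv):
    K,e,R=C; d=R@np.linalg.inv(K)@np.array([uv[0],uv[1],1.]); return e,d/np.linalg.norm(d)
def tri(L):
    A=np.zeros((3,3));b=np.zeros(3)
    for C,uv in L:
        e,d=ray(C,uv);P=np.eye(3)-np.outer(d,d);A+=P;b+=P@e
    x=np.linalg.solve(A,b)
    return x,[float(np.linalg.norm((np.eye(3)-np.outer(ray(C,uv)[1],ray(C,uv)[1]))@(x-C[1]))) for C,uv in L]
def proj(C,p):
    K,e,R=C; q=K@(R.T@(np.array(p)-e)); return q[:2]/q[2]
def atz(C,uv,z):
    e,d=ray(C,uv); return e+d*(z-e[2])/d[2]
def save(im,name,crop=None,s=1):
    if crop is not None:
        x,y,w,h=crop; im=im[y:y+h,x:x+w]
    cv2.imwrite(f"pics/{name}.png",cv2.resize(im,None,fx=s,fy=s,interpolation=cv2.INTER_CUBIC)[:,:,::-1])
E
python3 - <<'E'
from h import *
for c,cr in [("scene",(180,140,120,130)),("side",(225,145,100,110))]:
    im=grab_frame(c); save(im,c+"1",cr,5 if c=="side" else 4.5)
    for t in ["press","ram","handle","grip","car_wheel","grip_mid","pivot","wheel_centre","spare_wheel","spare_block"]:
        print(c,t,[(np.round(d["extent"],1).tolist(),round(d["score"],2)) for d in nets.find_in(t,c)[:3]])
E
```

```text
scene press [([191.7, 155.2, 95.6, 120.3], 0.9)]
scene ram [([204.1, 156.4, 59.8, 53.4], 0.95), ([394.2, 233.4, 20.6, 55.4], 0.29)]
scene handle [([211.0, 162.2, 21.2, 7.6], 0.69)]
scene grip [([212.2, 164.6, 16.3, 11.0], 0.46)]
scene car_wheel [([224.2, 204.5, 19.6, 21.2], 0.78), ([202.3, 158.9, 66.8, 37.0], 0.6)]
scene grip_mid [([274.9, 264.6, 14.9, 14.5], 0.7)]
scene pivot [([201.9, 156.2, 66.5, 38.8], 0.63)]
scene wheel_centre [([203.3, 154.9, 63.7, 41.9], 0.68)]
scene spare_wheel [([192.6, 185.4, 20.4, 18.8], 0.55)]
scene spare_block [([275.1, 262.3, 14.1, 19.2], 0.61)]
side press [([235.2, 155.8, 74.8, 90.0], 0.89)]
side ram [([248.4, 153.8, 52.0, 45.5], 0.82)]
side handle [([277.3, 163.5, 18.0, 7.7], 0.59)]
side grip [([277.5, 163.1, 13.7, 8.9], 0.37)]
side car_wheel []
side grip_mid [([279.6, 160.7, 11.9, 11.9], 0.52)]
side pivot [([251.3, 156.3, 43.5, 28.6], 0.25)]
side wheel_centre [([249.3, 157.7, 46.5, 26.7], 0.7)]
side spare_wheel [([286.9, 240.8, 21.6, 18.1], 0.74)]
side spare_block []
```

View pics/scene1.png

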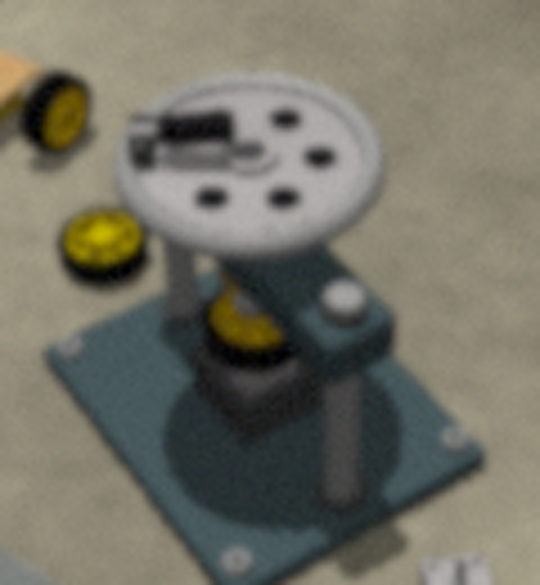

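View pics/side1.png

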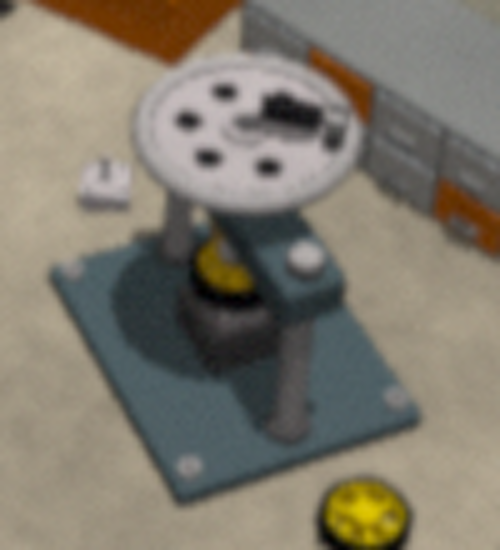

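```bash
python3 - <<'E'
from h import *
S=cam("scene");D=cam("side")
s=lambda u,v:(u/4.5+180-.4,v/4.5+140-.4)
d=lambda u,v:(u/5+225-.4,v/5+145-.4)
for n,a,b in [("disc",s(248,163),d(248.5,132)),("grip",s(197,127),d(292,110)),("pivot",s(142,148),d(333,130))]:
    x,e=tri([(S,a),(D,b)]); print(n,x.round(1),np.round(e,1))
print("scene corners z18",[atz(S,s(*p),18).round(0)[:2] for p in [(47,352),(485,462),(215,588)]])
print("side corners z18",[atz(D,d(*p),18).round(0)[:2] for p in [(50,270),(180,500),(420,415)]])
E
```

```text
disc [593.5 -80.7 228.3] [0.3 0.3]
grip [ 609.2 -104.7  254.7] [0.4 0.4]
pivot [ 628.4 -129.   240.4] [1.2 1.2]
scene corners z18 [array([ 643., -225.]), array([552.,  75.]), array([729., -11.])]
side corners z18 [array([541.,  67.]), array([ 452., -164.]), array([ 638., -230.])]
```

```bash
cat >> h.py <<'E'
def inc(pos,rpy,s=None):
    "increment row (deg, cm) from the present pose to world pose"
    s=s or r.observe(); R0=Ro.from_euler('xyz',s["ee_rot"]); R1=Ro.from_euler('xyz',rpy)
    rv=np.degrees((R0.inv()*R1).as_rotvec()); t=R0.inv().apply(np.array(pos)-s["tcp_pos"])/10
    return np.r_[rv,t].round(2).tolist()
E
python3 - <<'E'
from h import *
print(inc([600,-95,370],[np.pi,0,np.radians(126)]))
E
```

```text
[-0.0, -0.0, 30.57, -58.83, -47.36, -13.87]
```

Call:
jog_arm --pt "0 0 0 0 0 -5 -1" --pt "0 0 8 -4 -3 -9 -1" --pt "0 0 16 -8 -6.4 -13.9 -1" --pt "0 0 24 -12 -9.7 -13.9 -1" --pt "0 0 30.6 -16 -13 -13.9 -1" --pt "0 0 30.6 -20 -16 -13.9 -1" --pt "0 0 30.6 -24 -19.5 -13.9 -1" --pt "0 0 30.6 -28 -22.5 -13.9 -1" --pt "0 0 30.6 -32 -26 -13.9 -1" --pt "0 0 30.6 -36 -29 -13.9 -1" --pt "0 0 30.6 -40 -32.5 -13.9 -1" --pt "0 0 30.6 -44 -35.5 -13.9 -1"

```text
clock: 2.45
tcp_pos: [491.6, 107.9, 370.7]
ee_rot: [3.14, 0.0, 2.199]
force: [1.1, 1.0, -0.3]
opening: 85.4
```

```bash
python3 - <<'E'
from h import *
print(inc([600,-95,370],[np.pi,0,np.radians(126)]))
E
```

```text
[0.06, 0.02, -0.03, -22.79, -3.15, 0.08]
```

Call:
jog_arm --pt "0 0 0 -4 -0.5 0 -1" --pt "0 0 0 -8 -1 0 -1" --pt "0 0 0 -12 -1.5 0 -1" --pt "0 0 0 -16 -2.2 0 -1" --pt "0 0 0 -20 -2.8 0 -1" --pt "0 0 0 -22.8 -3.2 0 -1" --pt "0 0 0 -22.8 -3.2 0 -1" --pt "0 0 0 -22.8 -3.2 0 -1"

```text
clock: 3.25
tcp_pos: [599.5, -95.7, 370.3]
ee_rot: [3.141, -0.001, 2.197]
force: [-0.1, 0.5, -0.7]
opening: 85.3
```

```bash
python3 - <<'E'
from h import *
s=r.observe(); print(s["tcp_pos"],s["ee_rot"],s["qvel"].round(3)); 
C=cam("wrist"); im=grab_frame("wrist"); save(im,"w1"); np.savez("w1.npz",im=im,K=C[0],e=C[1],R=C[2])
print(proj(C,[592,-80,225]),proj(C,[629,-130,240]))
for t in ["handle","grip","wheel_centre"]:
    print(t,[(np.round(d["extent"],1).tolist(),round(d["score"],2)) for d in nets.find_in(t,"wrist")[:3]])
print(inc([570,-55,370],[np.pi,0,np.radians(126)]))
E
```

```text
[599.54862233 -95.73777938 370.31306725] [ 3.14079224e+00 -8.89433024e-04  2.19737194e+00] [ 0.026 -0.022  0.014  0.001  0.002  0.001]
[254.71613753 165.41804282] [255.32566188 230.56764839]
handle [([241.8, 179.5, 23.6, 62.2], 0.83), ([146.3, 189.4, 30.4, 41.5], 0.69)]
grip [([242.4, 181.6, 18.7, 47.0], 0.6)]
wheel_centre [([170.9, 77.5, 164.6, 169.8], 0.8)]
[0.08, 0.03, 0.06, 4.9, -0.07, 0.11]
```

View pics/w1.png

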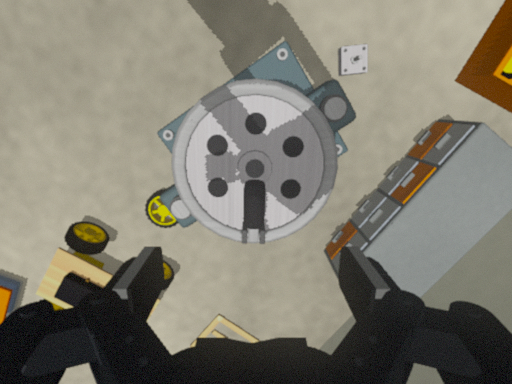

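The wrist view shows the handwheel centred at about (255,163), the black grip from (254,181) to (254,228), and the pivot ears at about (254,237). Next I take a second view with a baseline.

Call:
jog_arm --pt "0 0 0 -4 0 0 -1" --pt "0 0 0 -8 3 0 -1" --pt "0 0 0 -8 5 0 -1" --pt "0 0 0 -8 5 0 -1" --pt "0 0 0 -8 5 0 -1"

```text
clock: 3.95
tcp_pos: [686.5, -128.4, 371.2]
ee_rot: [3.141, 0.0, 2.202]
force: [-0.3, -0.8, -0.1]
opening: 85.2
```

```bash
python3 - <<'E'
from h import *
s=r.observe(); print(s["tcp_pos"],s["ee_rot"],s["qvel"].round(3)); 
C=cam("wrist"); im=grab_frame("wrist"); np.savez("w2.npz",im=im,K=C[0],e=C[1],R=C[2])
print(proj(C,[592,-80,225]),proj(C,[629,-130,240]))
save(im,"w2")
for t in ["handle","grip","wheel_centre"]:
    print(t,[(np.round(d["extent"],1).tolist(),round(d["score"],2)) for d in nets.find_in(t,"wrist")[:3]])
a=np.load("w1.npz")["im"]
save(a,"w1z",(160,70,190,190),4); 
E
```

```text
[ 686.53258823 -128.41228143  371.17595712] [3.14095355e+00 8.01968847e-05 2.20184837e+00] [-0.01  -0.029  0.014 -0.005 -0.001 -0.002]
[198.59316257  80.14244894] [199.68349541 151.56688003]
handle [([179.1, 90.4, 26.9, 71.5], 0.96)]
grip [([181.7, 88.7, 23.5, 54.9], 0.88), ([108.8, 0.0, 178.2, 169.5], 0.49)]
wheel_centre [([106.6, 0.0, 178.5, 172.7], 0.62)]
```

View pics/w2.png

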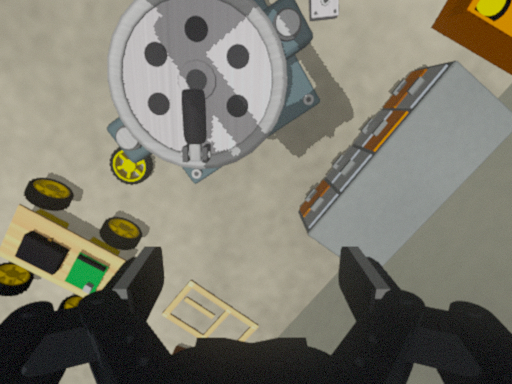

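```bash
python3 - <<'E'
from h import *
a=np.load("w1.npz")["im"]
save(a,"w1zz",(160,70,190,150),4); save(a,"w1p",(215,150,80,100),6)
E
```

```text
(no output)
```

View pics/w1p.png

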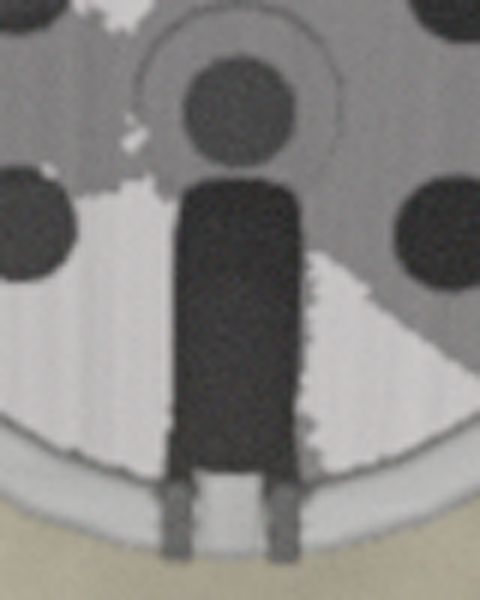

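```bash
python3 - <<'E'
from h import *
a=np.load("w2.npz")["im"]
save(a,"w2p",(155,60,80,110),5.45)
E
```

```text
(no output)
```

View pics/w2p.png

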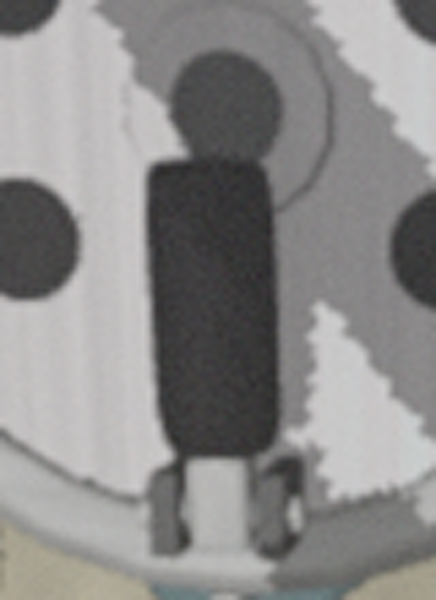

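```bash
cat > m.py <<'E'
from h import *
def L(n):
    f=np.load(n); return f["K"],f["e"],f["R"]
A=L("w1.npz");B=L("w2.npz")
a=lambda u,v:((u+.5)/6+215-.5,(v+.5)/6+150-.5)
b=lambda u,v:((u+.5)/5.45+155-.5,(v+.5)/5.45+60-.5)
E
python3 - <<'E'
from m import *
for n,p,q in [("hub",(240,110),(227,105)),("gripmid",(237,325),(215,306)),("inner",(239,179),(207.5,160)),("outer",(234,472),(227,455)),("ears",(230,520),(220,509)),]:
    x,e=tri([(A,a(*p)),(B,b(*q))]); print(n,x.round(1),np.round(e,1))
E
```

```text
hub [591.9 -80.  237. ] [0.2 0.2]
gripmid [ 609.1 -104.9  252.4] [0.1 0.1]
inner [596.2 -87.3 249.1] [0.5 0.5]
outer [ 622.9 -123.5  253.7] [0.9 0.9]
ears [ 626.9 -130.7  254.1] [0.4 0.4]
```

Both wrist views agree. The screw axis is at (592,-80), the pivot at about (627,-131,248.5), and the grip middle at (609,-104.7). The measured radii are 61.6 mm for the pivot and 30.2 mm for the grip middle, against 62 and 30 in the text. The hub top is at z≈237, which puts the pivot at about 249.

```bash
python3 - <<'E'
from h import *
for z in (300,260,238): print(inc([609,-104.7,z],[np.pi,0,np.radians(124.6)]))
E
```

```text
[0.11, 0.09, 1.47, 6.54, -4.8, 7.21]
[0.11, 0.09, 1.47, 6.54, -4.81, 11.21]
[0.11, 0.09, 1.47, 6.55, -4.82, 13.41]
```

Call:
jog_arm --pt "0 0 1.5 3 -2 1 0" --pt "0 0 1.5 6.5 -4.8 4 0" --pt "0.1 0.1 1.5 6.5 -4.8 7 0" --pt "0.1 0.1 1.5 6.5 -4.8 9 0" --pt "0.1 0.1 1.5 6.5 -4.8 9.5 0" --pt "0.1 0.1 1.5 6.5 -4.8 9.5 0"

```text
clock: 4.75
tcp_pos: [608.7, -105.0, 277.0]
ee_rot: [-3.141, -0.001, 2.174]
force: [-0.3, -0.8, 1.0]
opening: 43.0
```

```bash
python3 - <<'E'
from h import *
s=r.observe(); print(s["tcp_pos"],s["ee_rot"],s["opening"])
im=grab_frame("wrist"); save(im,"w3")
for z in (260,240): print(inc([609,-104.7,z],[np.pi,0,np.radians(124.6)]))
E
```

```text
[ 608.65472427 -104.97738603  276.98884784] [-3.14120206e+00 -7.88816341e-04  2.17395233e+00] 43.04624694389461
[0.07, 0.07, -0.04, 0.08, -0.02, 1.84]
[0.07, 0.07, -0.04, 0.09, -0.03, 3.84]
```

View pics/w3.png

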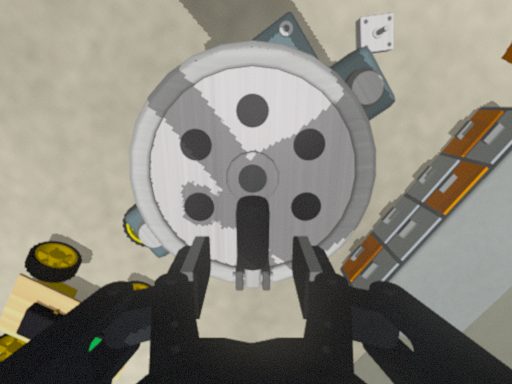

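The grip lies centred between the open pads, at about column 253. I go down and close.

Call:
jog_arm --pt "0 0 0 0 0 1.5 0" --pt "0 0 0 0 0 2.7 0" --pt "0 0 0 0 0 3.5 0" --pt "0 0 0 0 0 3.8 0" --pt "0 0 0 0 0 3.8 0" --pt "0 0 0 0 0 3.8 0.6" --pt "0 0 0 0 0 3.8 1" --pt "0 0 0 0 0 3.8 1" --pt "0 0 0 0 0 3.8 1"

```text
clock: 5.7
tcp_pos: [610.0, -105.3, 241.1]
ee_rot: [3.14, 0.002, 2.174]
force: [-1.0, -0.3, 1.0]
opening: 17.8
```

```bash
python3 - <<'E'
from h import *
s=r.observe(); print(s["tcp_pos"],s["ee_rot"],s["opening"],s["force"])
im=grab_frame("wrist"); save(im,"w4")
P=np.array([627.2,-131,248.5])
R0=Ro.from_euler('xyz',s["ee_rot"]); p=R0.inv().apply(P-s["tcp_pos"]); print("pivot in tool",p)
for th in range(6,73,6):
    R=Ro.from_rotvec([0,np.radians(th),0]); print(th,((p-R.apply(p))/10).round(2))
E
```

```text
[ 610.02490159 -105.34040026  241.06560705] [3.13975108e+00 2.07117725e-03 2.17413415e+00] 17.76569248228849 [-0.95153246 -0.34312193  1.0199971 ]
pivot in tool [-30.88968563  -0.40276077  -7.37118501]
6 [ 0.06 -0.   -0.33]
12 [ 0.09 -0.   -0.66]
18 [ 0.08  0.   -0.99]
24 [ 0.03  0.   -1.32]
30 [-0.05  0.   -1.64]
36 [-0.16 -0.   -1.96]
42 [-0.3   0.   -2.26]
48 [-0.47 -0.   -2.54]
54 [-0.68  0.   -2.8 ]
60 [-0.91  0.   -3.04]
66 [-1.16  0.   -3.26]
72 [-1.43  0.   -3.45]
```

View pics/w4.png

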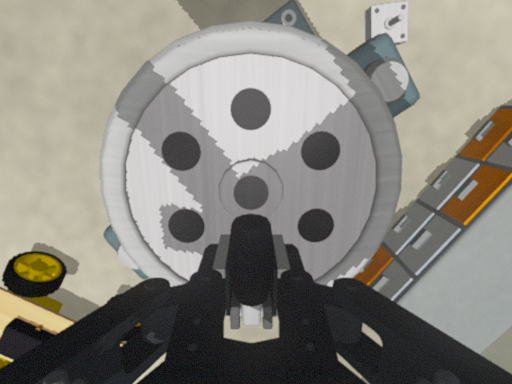

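The opening reads 17.8 mm on a 20 mm grip, and the TCP is only 7 mm below the axis. I reopen, seat 4 mm deeper and close again.

Call:
jog_arm --pt "0 0 0 0.1 0 0 0" --pt "0 0 0 0.1 0 0 0" --pt "0 0 0 0.1 0 0.4 0" --pt "0 0 0 0.1 0 0.5 0" --pt "0 0 0 0.1 0 0.5 1" --pt "0 0 0 0.1 0 0.5 1" --pt "0 0 0 0.1 0 0.5 1" --pt "0 0 0 0.1 0 0.5 1"

```text
clock: 6.55
tcp_pos: [609.3, -104.5, 235.8]
ee_rot: [3.14, 0.002, 2.174]
force: [-0.9, 0.5, -0.5]
opening: 18.4
```

```bash
python3 - <<'E'
from h import *
s=r.observe(); print(s["tcp_pos"],s["ee_rot"],s["opening"],s["force"])
P=np.array([627.2,-131,248.5])
R0=Ro.from_euler('xyz',s["ee_rot"]); p=R0.inv().apply(P-s["tcp_pos"]); print("pivot in tool",p)
for th in range(6,73,6):
    R=Ro.from_rotvec([0,np.radians(th),0]); print(th,((p-R.apply(p))/10).round(2))
E
```

```text
[ 609.30505191 -104.47311753  235.8337767 ] [3.13998055e+00 1.67056962e-03 2.17404797e+00] 18.38950981313128 [-0.89284246  0.46479425 -0.54473632]
pivot in tool [-32.01809544  -0.29257737 -12.61324052]
6 [ 0.11 -0.   -0.34]
12 [ 0.19 -0.   -0.69]
18 [ 0.23  0.   -1.05]
24 [ 0.24  0.   -1.41]
30 [ 0.2   0.   -1.77]
36 [ 0.13 -0.   -2.12]
42 [ 0.02  0.   -2.47]
48 [-0.12 -0.   -2.8 ]
54 [-0.3   0.   -3.11]
60 [-0.51  0.   -3.4 ]
66 [-0.75  0.   -3.67]
72 [-1.01  0.   -3.92]
```

Call:
jog_arm --pt "0 6 0 0.1 0 -0.35 1" --pt "0 12 0 0.2 0 -0.7 1" --pt "0 18 0 0.23 0 -1.05 1" --pt "0 24 0 0.24 0 -1.4 1" --pt "0 30 0 0.2 0 -1.77 1" --pt "0 30 0 0.2 0 -1.77 1"

```text
clock: 7.15
tcp_pos: [607.9, -102.8, 254.0]
ee_rot: [3.14, -0.53, 2.174]
force: [-3.1, 3.0, 4.4]
opening: 18.1
```

```bash
python3 - <<'E'
from h import *
s=r.observe(); print(s["tcp_pos"],s["ee_rot"],s["opening"],s["force"],s["wrist_torque"],s["joints"])
im=grab_frame("wrist"); save(im,"w5")
E
```

```text
[ 607.8795435  -102.78467061  253.9998431 ] [ 3.13991043 -0.5304521   2.17394717] 18.09661300279085 [-3.14381633  2.97777211  4.3536518 ] [0.41789693 0.43706742 0.03020017] [-0.41537599  0.45389619  1.34557548  0.27728929  1.79579256 -1.01859678]
```

View pics/w5.png

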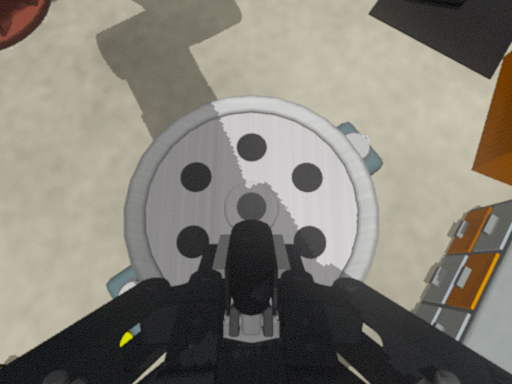

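The handle is rising with the tool, with about 6 N of force. I continue to about 66°.

```bash
python3 - <<'E'
from h import *
p=np.array([-32.0,0,-12.6])
R0=Ro.from_rotvec([0,np.radians(30.2),0]); s=r.observe()
for th in range(6,43,6):
    R=Ro.from_rotvec([0,np.radians(30.2+th),0]); t=(p-R.apply(p))-(p-R0.apply(p)); print(th,(R0.inv().apply(t)/10).round(2))
E
```

```text
6 [ 0.11  0.   -0.34]
12 [ 0.19  0.   -0.69]
18 [ 0.23  0.   -1.05]
24 [ 0.24  0.   -1.41]
30 [ 0.2   0.   -1.77]
36 [ 0.13  0.   -2.12]
42 [ 0.02  0.   -2.46]
```

Call:
jog_arm --pt "0 6 0 0.1 0 -0.35 1" --pt "0 12 0 0.2 0 -0.7 1" --pt "0 18 0 0.23 0 -1.05 1" --pt "0 24 0 0.24 0 -1.4 1" --pt "0 30 0 0.2 0 -1.77 1" --pt "0 36 0 0.13 0 -2.12 1" --pt "0 36 0 0.13 0 -2.12 1"

```text
clock: 7.9
tcp_pos: [612.6, -111.4, 273.8]
ee_rot: [3.139, -1.165, 2.178]
force: [-1.9, 0.8, 7.0]
opening: 18.1
```

```bash
python3 - <<'E'
from h import *
s=r.observe(); print(s["tcp_pos"],s["ee_rot"],s["opening"],s["force"],s["wrist_torque"],s["joints"])
im=grab_frame("wrist"); save(im,"w6"); im=grab_frame("scene"); save(im,"s6",(150,80,190,160),4)
E
```

```text
[ 612.5745547  -111.40831355  273.78847962] [ 3.13884913 -1.16471457  2.17771012] 18.13839820291788 [-1.90854324  0.8312939   7.03017599] [0.32280541 0.48462809 0.05061301] [-0.49999239  0.79416008  1.06774064  0.59279914  2.30833913 -0.95010729]
```

View pics/w6.png

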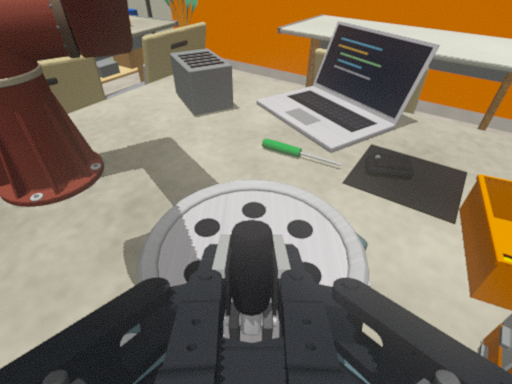

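View pics/s6.png

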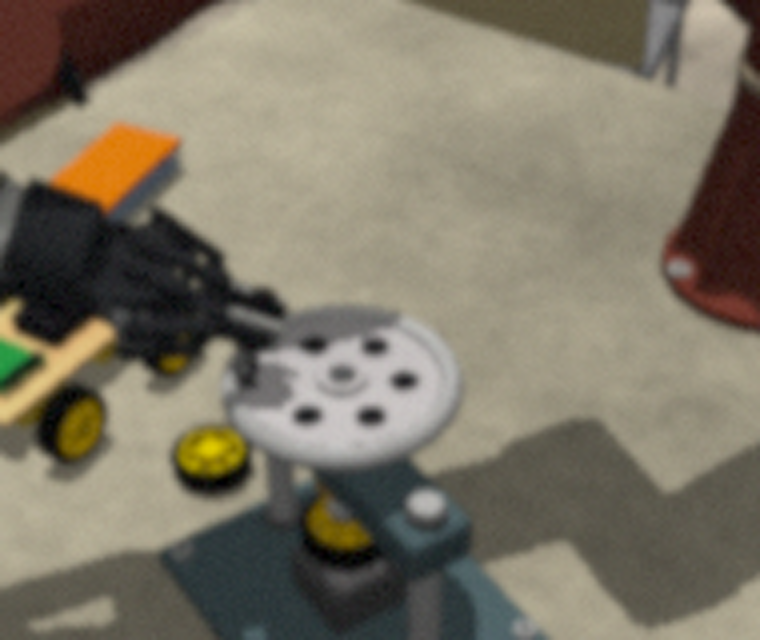

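The handle stands at about 66° and follows the tool. I open, back out along the tool, and come upright above the pivot.

```bash
python3 - <<'E'
from h import *
for p in ([654,-172,345],[627.2,-131,350]): print(inc(p,[np.pi,0,np.radians(124.6)]))
E
```

```text
[0.06, -66.27, 0.03, 3.57, -0.09, -9.58]
[0.06, -66.27, 0.03, 6.0, 0.03, -5.3]
```

Call:
jog_arm --pt "0 0 0 0 0 0 0.2" --pt "0 0 0 0 0 0 0.2" --pt "0 0 0 0 0 -3 0.2" --pt "0 0 0 0 0 -7 0" --pt "0 0 0 2 0 -9.6 -1" --pt "0 -8 0 3.6 0 -9.6 -1" --pt "0 -16 0 3.6 0 -9.6 -1" --pt "0 -24 0 3.6 0 -9.6 -1" --pt "0 -32 0 3.6 0 -9.6 -1" --pt "0 -40 0 3.6 0 -9.6 -1" --pt "0 -48 0 3.6 0 -9.6 -1" --pt "0 -56 0 4.5 0 -9 -1"

```text
clock: 9.2
tcp_pos: [649.9, -165.0, 351.1]
ee_rot: [3.14, -0.172, 2.174]
force: [0.2, 0.4, 0.3]
opening: 85.6
```

```bash
python3 - <<'E'
from h import *
s=r.observe(); print(s["tcp_pos"],s["ee_rot"],s["opening"],s["force"],s["joints"].round(2))
for p in ([627.2,-131,350],):
  for y in (124.6,79.6,34.6): print(inc(p,[np.pi,0,np.radians(y)]))
im=grab_frame("wrist"); save(im,"w7"); im=grab_frame("scene"); save(im,"s7",(150,80,190,160),4)
E
```

```text
[ 649.92098704 -164.99752227  351.12884971] [ 3.13991954 -0.17183723  2.17408838] 85.62901846734256 [0.15772129 0.41290909 0.27878927] [-0.4   0.34  1.25  0.09  1.69 -0.99]
[0.1, -9.85, -0.04, 4.01, 0.06, 0.81]
[-3.77, -9.37, 44.84, 4.01, 0.06, 0.81]
[-7.65, -7.81, 89.72, 4.01, 0.06, 0.81]
```

View pics/w7.png

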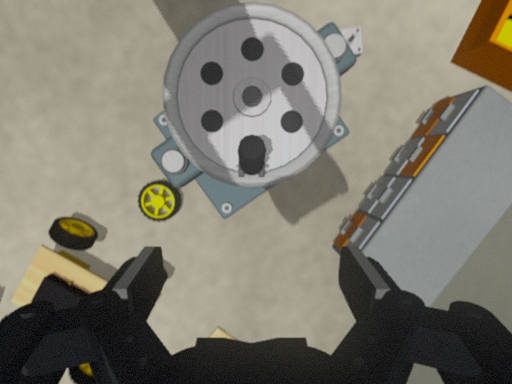

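View pics/s7.png

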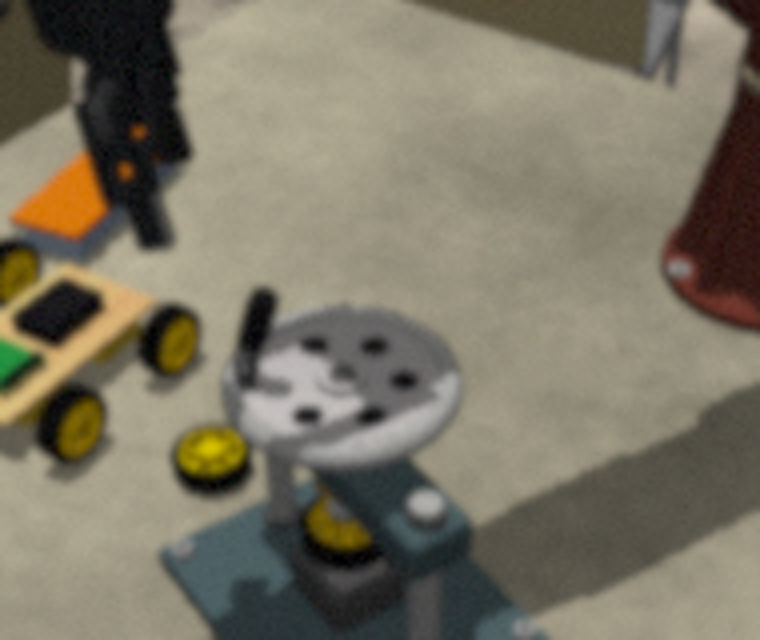

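The handle stands alone at roughly 66°, and the wheel has not turned. I turn the jaws radial, straddle the handle and close them above the pivot to bring it upright.

Call:
jog_arm --pt "0 -5 5 1 0 0 -1" --pt "0 -9.8 8 2 0 0 -1" --pt "-0.7 -9.8 16 3 0 0 -1" --pt "-1.4 -9.7 24 4 0 0.8 -1" --pt "-2.1 -9.6 32 4 0 0.8 -1" --pt "-2.8 -9.5 40 4 0 0.8 -1" --pt "-3.9 -9.3 47 4 0 0.8 -1" --pt "-4.7 -9.1 55 4 0 0.8 -1" --pt "-5.4 -8.9 63 4 0 0.8 -1" --pt "-6.1 -8.6 71 4 0 0.8 -1" --pt "-6.8 -8.3 79 4 0 0.8 -1" --pt "-7.6 -7.8 87 4 0 0.8 -1"

```text
clock: 10.5
tcp_pos: [625.2, -127.3, 353.0]
ee_rot: [-3.138, -0.005, 0.65]
force: [0.8, -0.0, -0.5]
opening: 85.4
```

```bash
python3 - <<'E'
from h import *
s=r.observe(); print(s["tcp_pos"],s["ee_rot"],s["opening"],s["force"],s["joints"].round(2))
u=np.array([.568,-.823,0])
P=np.array([627.2,-131,0])
for o,z in ((-6,330),(-6,262),(0,262)): print(inc(P+u*o+[0,0,z],[np.pi,0,np.radians(34.6)]))
E
```

```text
[ 625.20882556 -127.29760786  352.98290859] [-3.13813374 -0.00544325  0.64970155] 85.44499529535999 [ 0.7635406  -0.02253163 -0.54540756] [-0.31  0.18  1.44  0.01  1.53  0.61]
[-0.21, -0.31, 2.63, -0.05, -0.18, 2.3]
[-0.21, -0.31, 2.63, -0.09, -0.15, 9.1]
[-0.21, -0.31, 2.63, -0.11, 0.45, 9.1]
```

Call:
jog_arm --pt "-0.2 -0.3 2.6 0 -0.2 2 -1" --pt "-0.2 -0.3 2.6 0 -0.2 4 -1" --pt "-0.2 -0.3 2.6 -0.1 -0.2 4 -1"

```text
clock: 10.8
tcp_pos: [621.7, -125.9, 308.6]
ee_rot: [-3.135, 0.004, 0.604]
force: [-0.0, 0.0, -0.8]
opening: 85.5
```

```bash
python3 - <<'E'
from h import *
s=r.observe(); print(s["tcp_pos"],s["ee_rot"],s["opening"],s["force"],s["joints"].round(2))
u=np.array([.568,-.823,0])
P=np.array([627.2,-131,0])
for o,z in ((-6,330),(-6,262),(0,262)): print(inc(P+u*o+[0,0,z],[np.pi,0,np.radians(34.6)]))
im=grab_frame("wrist"); save(im,"w8"); im=grab_frame("scene"); save(im,"s8",(150,80,190,160),4)
E
```

```text
[ 621.73372724 -125.91281437  308.57682306] [-3.13534773  0.00443475  0.60407497] 85.45233855091502 [-0.00748645  0.02182478 -0.77008567] [-0.31  0.19  1.5   0.    1.46  0.66]
[-0.36, 0.25, 0.01, 0.15, 0.12, -2.14]
[-0.36, 0.25, 0.01, 0.18, 0.16, 4.66]
[-0.36, 0.25, 0.01, 0.18, 0.76, 4.65]
```

View pics/w8.png

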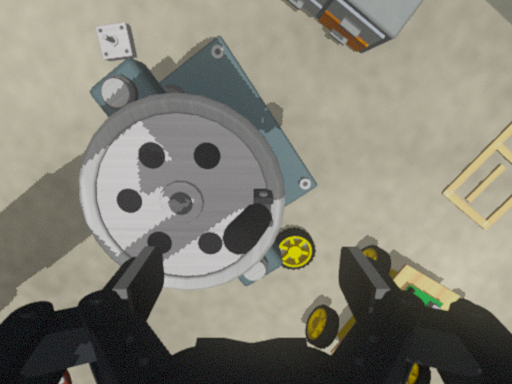

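View pics/s8.png

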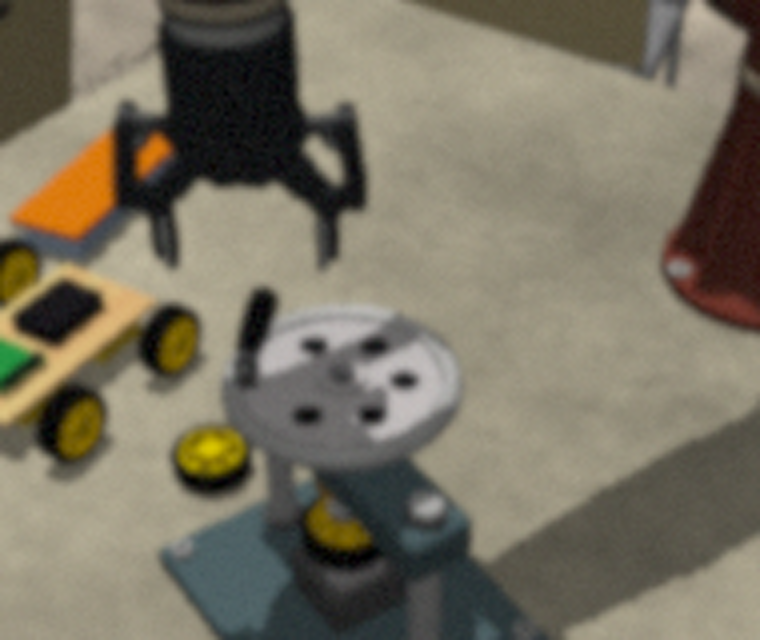

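```bash
python3 - <<'E'
from h import *
C=cam("wrist"); P=np.array([627.2,-131,248.5]);u=np.array([.568,-.823,0])
for th in (66,90):
  for l in (0,10,54):
    print(th,l,proj(C,P+l*(np.array([0,0,1])*np.sin(np.radians(th))-u*np.cos(np.radians(th)))).round(0))
print(proj(C,[592,-80,237]))
E
```

```text
66 0 [259. 208.]
66 10 [254. 213.]
66 54 [223. 237.]
90 0 [259. 208.]
90 10 [260. 213.]
90 54 [262. 241.]
[178.08423906 203.19166672]
```

```bash
python3 - <<'E'
from h import *
s=r.observe(); print(s["tcp_pos"])
u=np.array([.568,-.823,0])
P=np.array([628,-132,0])
for o,z in ((-6,262),(0,262)): print(inc(P+u*o+[0,0,z],[np.pi,0,np.radians(34.6)]))
E
```

```text
[ 623.17055997 -126.46615718  312.35097493]
[-0.08, 0.05, 0.0, 0.09, 0.14, 5.03]
[-0.08, 0.05, 0.0, 0.09, 0.74, 5.03]
```

Call:
jog_arm --pt "0 0 0 0.1 0.1 2 -1" --pt "0 0 0 0.1 0.1 4 -1" --pt "0 0 0 0.1 0.2 5 -1" --pt "0 0 0 0.1 0.4 5 -1" --pt "0 0 0 0.1 0.7 5 -0.5" --pt "0 0 0 0.1 0.7 5 0" --pt "0 0 0 0.1 0.7 5 0.3" --pt "0 0 0 0.1 0.7 5 0.5" --pt "0 0 0 0.1 0.7 5 0.5"

```text
clock: 11.8
tcp_pos: [628.1, -131.4, 262.9]
ee_rot: [-3.141, 0.0, 0.604]
force: [-0.4, 1.9, 1.0]
opening: 21.6
```

```bash
python3 - <<'E'
from h import *
s=r.observe(); print(s["tcp_pos"],s["ee_rot"],s["opening"],s["force"],s["joints"].round(2))
im=grab_frame("wrist"); save(im,"w9"); im=grab_frame("scene"); save(im,"s9",(150,80,190,160),4)
E
```

```text
[ 628.05819544 -131.4136432   262.93876302] [-3.14053193e+00  3.11449308e-04  6.04187010e-01] 21.607366439480536 [-0.36785793  1.8883044   1.01561743] [-0.32  0.23  1.54  0.    1.37  0.65]
```

View pics/w9.png

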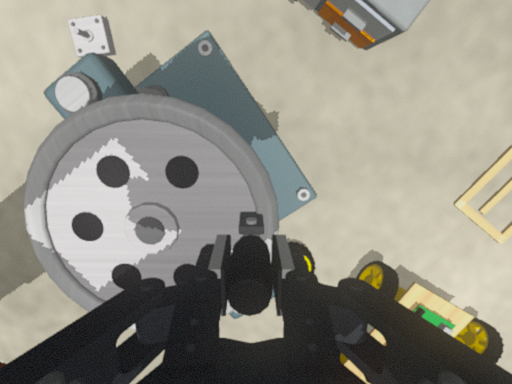

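View pics/s9.png

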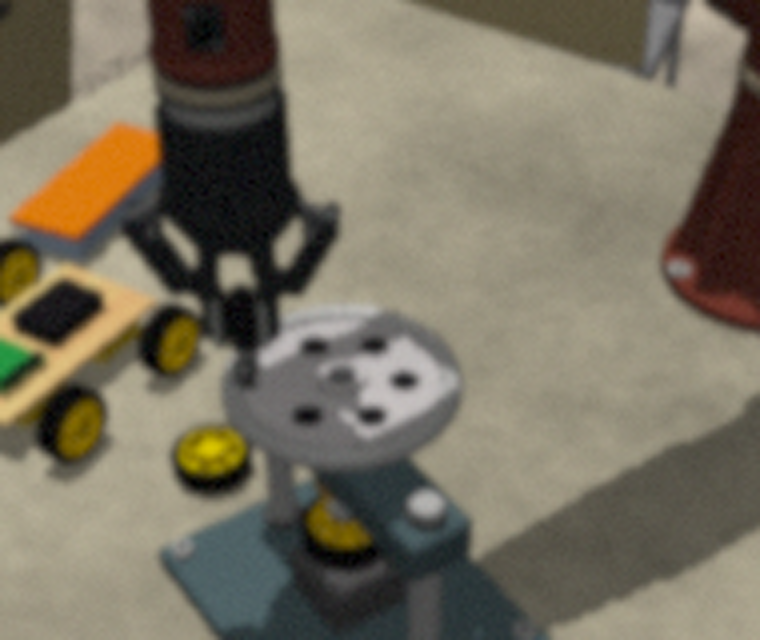

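The handle is upright between the pads, with the grip at about (250,270) in the wrist view. I close firmly.

Call:
jog_arm --pt "0 0 0 0 0 0 1" --pt "0 0 0 0 0 0 1" --pt "0 0 0 0 0 0 1" --pt "0 0 0 0 0 0 1"

```text
clock: 12.3
tcp_pos: [627.9, -131.4, 262.7]
ee_rot: [-3.14, 0.001, 0.604]
force: [-0.9, 0.0, 2.3]
opening: 18.2
```

```bash
python3 - <<'E'
from h import *
s=r.observe(); print(s["tcp_pos"],s["ee_rot"],s["opening"],s["force"],s["wrist_torque"])
S=cam("side"); im=grab_frame("side"); save(im,"d10",(225,130,100,100),5.5)
s=r.observe(); print(s["force"],s["wrist_torque"])
for f in range(0,361,15):
    a=np.radians(f); print(f,round(-6.2*np.sin(a),2),round(6.2*(np.cos(a)-1),2),round(f/360,2))
E
```

```text
[ 627.94029122 -131.4467164   262.74068329] [-3.14036546e+00  5.78132313e-04  6.04147165e-01] 18.223491059644914 [-0.85067684  0.00613609  2.26632963] [ 0.16010814  0.14889176 -0.02557343]
[-1.37038589  0.88655766  0.94116954] [ 0.15315591  0.15491703 -0.05047891]
0 -0.0 0.0 0.0
15 -1.6 -0.21 0.04
30 -3.1 -0.83 0.08
45 -4.38 -1.82 0.12
60 -5.37 -3.1 0.17
75 -5.99 -4.6 0.21
90 -6.2 -6.2 0.25
105 -5.99 -7.8 0.29
120 -5.37 -9.3 0.33
135 -4.38 -10.58 0.38
150 -3.1 -11.57 0.42
165 -1.6 -12.19 0.46
180 -0.0 -12.4 0.5
195 1.6 -12.19 0.54
210 3.1 -11.57 0.58
225 4.38 -10.58 0.62
240 5.37 -9.3 0.67
255 5.99 -7.8 0.71
270 6.2 -6.2 0.75
285 5.99 -4.6 0.79
300 5.37 -3.1 0.83
315 4.38 -1.82 0.88
330 3.1 -0.83 0.92
345 1.6 -0.21 0.96
360 0.0 0.0 1.0
```

View pics/d10.png

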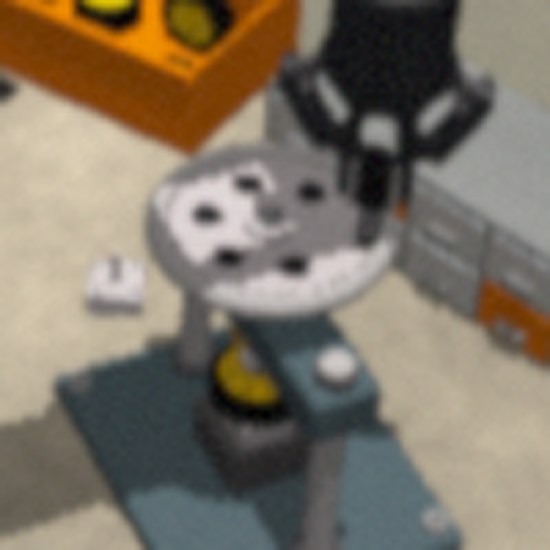

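Call:
jog_arm --pt "0 0 0 -0.8 -0.05 0.02 1" --pt "0 0 0 -2.1 -0.37 0.05 1" --pt "0 0 0 -3.1 -0.83 0.08 1" --pt "0 0 0 -3.8 -1.3 0.1 1" --pt "0 0 0 -4.38 -1.82 0.12 1" --pt "0 0 0 -4.9 -2.43 0.15 1" --pt "0 0 0 -5.37 -3.1 0.17 1"

```text
clock: 13.05
tcp_pos: [565.8, -136.0, 261.1]
ee_rot: [-3.141, -0.001, 0.604]
force: [2.8, 3.8, 0.9]
opening: 18.4
```

```bash
cat >> h.py <<'E'
CEN=np.array([593.,-81.])
def crank(n=3,cam_="side",cen=None):
    F=[];P=[];im=None
    for i in range(n+1):
        s=r.observe(); F.append(s["force"]);P.append(s["tcp_pos"])
        if i<n: im=grab_frame(cam_)
    F=np.mean(F,0); p=P[-1]; c=CEN if cen is None else cen
    d=p[:2]-c; R=np.hypot(*d); b=np.degrees(np.arctan2(d[1],d[0])); u=d/R; t=np.array([u[1],-u[0]]) # clockwise tangent
    print("t",s["clock"],"pos",p.round(1),"R %.1f bearing %.1f turned %.1f"%(R,b,(-55.4-b)%360),"F drive(robot pushes cw) %.2f  radial-out on tool %.2f z %.2f"%(-F[:2]@t,F[:2]@u,F[2]),"open %.1f"%s["opening"])
    return im
def circ(f0,f1,step,f_ref):
    "tool-frame rows relative to crank angle f_ref"
    g=lambda f:np.array([-6.2*np.sin(np.radians(f)),6.2*np.cos(np.radians(f)),f/360])
    for f in np.arange(f0,f1+1e-6,step): print(f,(g(f)-g(f_ref)).round(2).tolist())
E
python3 - <<'E'
from h import *
crank(3)
E
```

```text
t 13.2 pos [ 565.5 -135.8  261. ] R 61.3 bearing -116.6 turned 61.2 F drive(robot pushes cw) -1.28  radial-out on tool -4.23 z 0.89 open 18.9
```

```bash
python3 - <<'E'
from h import *
im=crank(1); save(im,"d11",(225,130,100,100),5.5)
im=crank(1,"wrist"); save(im,"w11")
circ(75,240,15,60)
E
```

```text
t 13.25 pos [ 565.9 -136.   261. ] R 61.3 bearing -116.3 turned 60.9 F drive(robot pushes cw) -1.61  radial-out on tool -4.33 z -0.18 open 18.5
t 13.3 pos [ 566.1 -136.1  261. ] R 61.3 bearing -116.1 turned 60.7 F drive(robot pushes cw) -1.25  radial-out on tool -3.97 z 0.50 open 18.9
75.0 [-0.62, -1.5, 0.04]
90.0 [-0.83, -3.1, 0.08]
105.0 [-0.62, -4.7, 0.13]
120.0 [0.0, -6.2, 0.17]
135.0 [0.99, -7.48, 0.21]
150.0 [2.27, -8.47, 0.25]
165.0 [3.76, -9.09, 0.29]
180.0 [5.37, -9.3, 0.33]
195.0 [6.97, -9.09, 0.38]
210.0 [8.47, -8.47, 0.42]
225.0 [9.75, -7.48, 0.46]
240.0 [10.74, -6.2, 0.5]
```

View pics/d11.png

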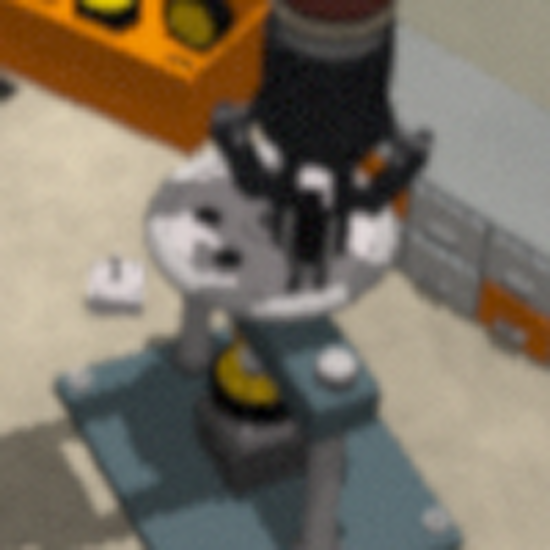

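View pics/w11.png

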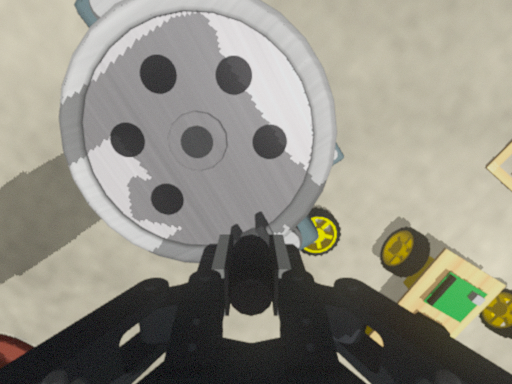

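The handwheel follows, with only small forces. I continue cranking.

Call:
jog_arm --pt "0 0 0 -0.4 -0.9 0.03 1" --pt "0 0 0 -0.75 -2.2 0.06 1" --pt "0 0 0 -0.8 -3.6 0.1 1" --pt "0 0 0 -0.5 -5 0.13 1" --pt "0 0 0 0.2 -6.4 0.17 1" --pt "0 0 0 1.2 -7.6 0.22 1" --pt "0 0 0 2.4 -8.5 0.25 1" --pt "0 0 0 3.7 -9.05 0.29 1" --pt "0 0 0 4.7 -9.25 0.32 1" --pt "0 0 0 5.37 -9.3 0.33 1"

```text
clock: 14.3
tcp_pos: [557.9, -28.8, 257.7]
ee_rot: [-3.141, 0.003, 0.605]
force: [1.4, -4.7, -2.2]
opening: 18.9
```

```bash
python3 - <<'E'
from h import *
im=crank(3); save(im,"d12",(225,130,100,100),5.5)
circ(195,360,15,180)
E
```

```text
t 14.45 pos [557.8 -29.  257.7] R 62.8 bearing 124.0 turned 180.6 F drive(robot pushes cw) -0.71  radial-out on tool -3.76 z -2.00 open 18.9
195.0 [1.6, 0.21, 0.04]
210.0 [3.1, 0.83, 0.08]
225.0 [4.38, 1.82, 0.12]
240.0 [5.37, 3.1, 0.17]
255.0 [5.99, 4.6, 0.21]
270.0 [6.2, 6.2, 0.25]
285.0 [5.99, 7.8, 0.29]
300.0 [5.37, 9.3, 0.33]
315.0 [4.38, 10.58, 0.38]
330.0 [3.1, 11.57, 0.42]
345.0 [1.6, 12.19, 0.46]
360.0 [0.0, 12.4, 0.5]
```

Call:
jog_arm --pt "0 0 0 0.6 0.0 0.01 1" --pt "0 0 0 1.4 0.15 0.04 1" --pt "0 0 0 2.2 0.4 0.06 1" --pt "0 0 0 3.0 0.77 0.08 1" --pt "0 0 0 3.7 1.24 0.1 1" --pt "0 0 0 4.3 1.74 0.12 1"

```text
clock: 15.05
tcp_pos: [603.2, -18.7, 256.6]
ee_rot: [-3.139, 0.003, 0.605]
force: [-3.3, -2.9, 1.7]
opening: 18.5
```

```bash
sed -i 's/CEN=np.array(.*/CEN=np.array([592.6,-80.4])/' h.py; python3 - <<'E'
from h import *
im=crank(0); 
circ(228,280,8,224)
E
```

```text
t 15.05 pos [603.2 -18.7 256.6] R 62.6 bearing 80.2 turned 224.4 F drive(robot pushes cw) 2.81  radial-out on tool -3.41 z 1.65 open 18.5
228.0 [0.3, 0.31, 0.01]
236.0 [0.83, 0.99, 0.03]
244.0 [1.27, 1.74, 0.06]
252.0 [1.59, 2.54, 0.08]
260.0 [1.8, 3.38, 0.1]
268.0 [1.89, 4.24, 0.12]
276.0 [1.86, 5.11, 0.14]
```

Call:
jog_arm --pt "0 0 0 0.58 0.65 0.02 1" --pt "0 0 0 1.1 1.35 0.05 1" --pt "0 0 0 1.45 2.1 0.07 1" --pt "0 0 0 1.7 2.9 0.09 1" --pt "0 0 0 1.85 3.7 0.11 1"

```text
clock: 15.55
tcp_pos: [639.6, -38.8, 255.4]
ee_rot: [-3.137, 0.003, 0.605]
force: [-6.1, -2.1, 4.4]
opening: 18.7
```

```bash
python3 - <<'E'
from h import *
im=crank(2); save(im,"d13",(225,130,100,100),5.5)
E
```

```text
t 15.65 pos [640.4 -39.7 255.4] R 62.8 bearing 40.5 turned 264.1 F drive(robot pushes cw) 0.76  radial-out on tool -4.41 z 3.33 open 18.8
```

View pics/d13.png

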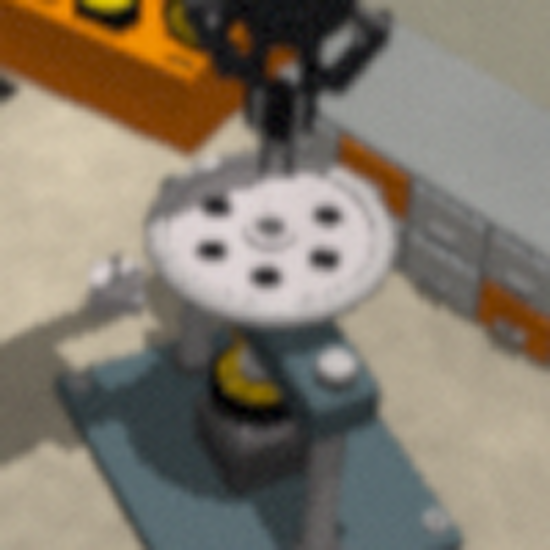

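```bash
python3 - <<'E'
import cv2,numpy as np
a=[cv2.imread(f"pics/{n}.png")[300:480,180:310] for n in ("d10","d11","d12","d13")]
cv2.imwrite("pics/cmp1.png",cv2.resize(np.hstack(a),None,fx=1.5,fy=1.5))
E
```

```text
(no output)
```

View pics/cmp1.png

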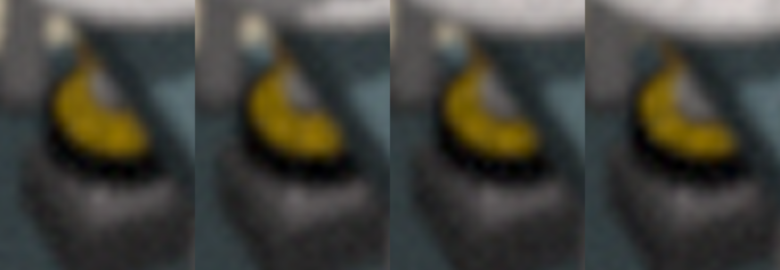

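```bash
python3 - <<'E'
import cv2,numpy as np
for n in ("d10","d11","d12","d13"):
    a=cv2.imread(f"pics/{n}.png")[330:420,195:300]
    h=cv2.cvtColor(a,cv2.COLOR_BGR2HSV); m=((h[...,0]>15)&(h[...,0]<35)&(h[...,1]>150)&(h[...,2]>90))
    ys,xs=np.where(m); print(n,m.sum(),np.percentile(ys,[2,50,98]),xs.mean(), [np.where(m[:,x])[0].max() if m[:,x].any() else -1 for x in range(25,75,8)],[np.where(m[y])[0].min() if m[y].any() else -1 for y in range(25,65,8)])
E
```

```text
d10 1553 [21. 51. 69.] 48.837733419188666 [np.int64(45), np.int64(58), np.int64(64), np.int64(67), np.int64(69), np.int64(70), np.int64(69)] [np.int64(30), np.int64(25), np.int64(24), np.int64(27), np.int64(32)]
d11 1464 [22. 51. 69.] 48.5594262295082 [np.int64(44), np.int64(57), np.int64(64), np.int64(67), np.int64(70), np.int64(70), np.int64(69)] [np.int64(30), np.int64(25), np.int64(25), np.int64(27), np.int64(33)]
d12 1312 [19.22 52.   69.  ] 47.23170731707317 [np.int64(44), np.int64(57), np.int64(63), np.int64(67), np.int64(69), np.int64(70), np.int64(68)] [np.int64(31), np.int64(26), np.int64(25), np.int64(28), np.int64(33)]
d13 1317 [21. 54. 69.] 47.707668944571 [np.int64(44), np.int64(60), np.int64(63), np.int64(66), np.int64(70), np.int64(70), np.int64(70)] [np.int64(32), np.int64(25), np.int64(25), np.int64(28), np.int64(31)]
```

The wheel has not moved after 264° of turning. The yellow edge stays at 69–70 in the zoomed crop. I continue in measured chunks.

```bash
cat >> h.py <<'E'
def yel(im):
    a=cv2.resize(im[130:230,225:325],None,fx=5.5,fy=5.5,interpolation=cv2.INTER_CUBIC)[330:430,195:300]
    h=cv2.cvtColor(a,cv2.COLOR_RGB2HSV); m=((h[...,0]>15)&(h[...,0]<35)&(h[...,1]>150)&(h[...,2]>90))
    e=[int(np.where(m[:,x])[0].max()) if m[:,x].any() else -1 for x in range(33,75,4)]
    print("yellow n",m.sum(),"bottom edge",e,np.mean(e))
E
python3 - <<'E'
from h import *
im=crank(1);yel(im)
circ(272,360,8,264)
E
```

```text
t 15.7 pos [640.  -39.3 255.4] R 62.8 bearing 40.9 turned 263.7 F drive(robot pushes cw) -0.10  radial-out on tool -4.16 z 3.25 open 18.4
yellow n 1317 bottom edge [60, 62, 63, 64, 67, 69, 70, 71, 71, 70, 69] 66.9090909090909
272.0 [0.03, 0.86, 0.02]
280.0 [-0.06, 1.72, 0.04]
288.0 [-0.27, 2.56, 0.07]
296.0 [-0.59, 3.37, 0.09]
304.0 [-1.03, 4.12, 0.11]
312.0 [-1.56, 4.8, 0.13]
320.0 [-2.18, 5.4, 0.16]
328.0 [-2.88, 5.91, 0.18]
336.0 [-3.64, 6.31, 0.2]
344.0 [-4.46, 6.61, 0.22]
352.0 [-5.3, 6.79, 0.24]
360.0 [-6.17, 6.85, 0.27]
```

Call:
jog_arm --pt "0 0 0 0.03 0.8 0 1" --pt "0 0 0 -0.06 1.7 0.02 1" --pt "0 0 0 -0.27 2.53 0.04 1" --pt "0 0 0 -0.59 3.3 0.06 1" --pt "0 0 0 -1.03 4.1 0.08 1" --pt "0 0 0 -1.56 4.75 0.1 1"

```text
clock: 16.3
tcp_pos: [654.8, -87.5, 254.2]
ee_rot: [-3.139, 0.0, 0.604]
force: [-0.7, 3.1, 1.9]
opening: 18.9
```

```bash
python3 - <<'E'
from h import *
crank(0);im=crank(1);yel(im)
f=(-55.4-np.degrees(np.arctan2(*(r.observe()["tcp_pos"][:2]-CEN)[::-1])))%360
circ(f+8,f+72,8,f)
E
```

```text
t 16.3 pos [654.8 -87.5 254.2] R 62.6 bearing -6.5 turned 311.1 F drive(robot pushes cw) 2.98  radial-out on tool -1.04 z 1.91 open 18.9
t 16.35 pos [654.5 -89.3 254.1] R 62.5 bearing -8.2 turned 312.8 F drive(robot pushes cw) 1.07  radial-out on tool -1.39 z 1.81 open 18.6
yellow n 1442 bottom edge [61, 64, 67, 68, 70, 70, 71, 72, 72, 72, 71] 68.9090909090909
320.7740300089679 [-0.63, 0.59, 0.02]
328.7740300089679 [-1.34, 1.09, 0.04]
336.7740300089679 [-2.11, 1.49, 0.07]
344.7740300089679 [-2.92, 1.77, 0.09]
352.7740300089679 [-3.77, 1.94, 0.11]
360.7740300089679 [-4.63, 1.99, 0.13]
368.7740300089679 [-5.5, 1.92, 0.16]
376.7740300089679 [-6.34, 1.73, 0.18]
384.7740300089679 [-7.15, 1.42, 0.2]
```

Call:
jog_arm --pt "0 0 0 -0.63 0.59 0.01 1" --pt "0 0 0 -1.34 1.09 0.03 1" --pt "0 0 0 -2.11 1.49 0.05 1" --pt "0 0 0 -2.92 1.77 0.07 1" --pt "0 0 0 -3.77 1.94 0.09 1"

```text
clock: 16.85
tcp_pos: [634.0, -126.9, 253.0]
ee_rot: [-3.14, 0.001, 0.603]
force: [-0.8, 4.5, 0.7]
opening: 18.7
```

```bash
cat >> h.py <<'E'
def nxt(n=9,st=8):
    crank(0);im=crank(1);yel(im)
    f=(-55.4-np.degrees(np.arctan2(*(r.observe()["tcp_pos"][:2]-CEN)[::-1])))%360
    circ(f+st,f+st*n,st,f)
E
python3 - <<'E'
from h import *
nxt()
E
```

```text
t 16.85 pos [ 634.  -126.9  253. ] R 62.2 bearing -48.3 turned 352.9 F drive(robot pushes cw) 2.38  radial-out on tool -3.92 z 0.72 open 18.7
t 16.9 pos [ 632.7 -127.9  253. ] R 62.2 bearing -49.8 turned 354.4 F drive(robot pushes cw) 1.53  radial-out on tool -3.41 z 1.18 open 18.8
yellow n 1375 bottom edge [61, 63, 66, 68, 68, 70, 73, 74, 73, 73, 73] 69.27272727272727
362.4082651266889 [-0.86, 0.02, 0.02]
370.4082651266889 [-1.72, -0.07, 0.04]
378.4082651266889 [-2.56, -0.29, 0.07]
386.4082651266889 [-3.36, -0.62, 0.09]
394.4082651266889 [-4.11, -1.06, 0.11]
402.4082651266889 [-4.79, -1.59, 0.13]
410.4082651266889 [-5.38, -2.22, 0.16]
418.4082651266889 [-5.89, -2.92, 0.18]
426.4082651266889 [-6.29, -3.69, 0.2]
```

```bash
python3 - <<'E'
from h import *
im=grab_frame("scene"); save(im,"s14f")
b=cv2.imread("pics/scene0.png")[:,:,::-1]
m=cv2.imread("pics/s14f.png")[:,:,::-1]
cr=lambda i:cv2.resize(i[195:240,215:265],None,fx=7,fy=7,interpolation=cv2.INTER_CUBIC)
cv2.imwrite("pics/cmp2.png",np.hstack([cr(b),cr(m)])[:,:,::-1])
crank(0)
E
```

```text
t 16.95 pos [ 633.1 -127.6  253. ] R 62.2 bearing -49.3 turned 353.9 F drive(robot pushes cw) 0.14  radial-out on tool -3.88 z -0.14 open 18.5
```

View pics/cmp2.png

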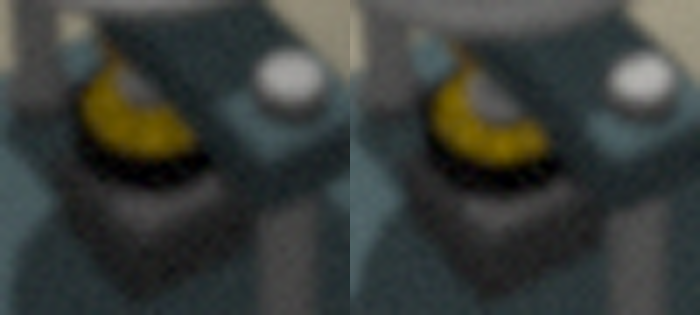

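```bash
cat >> h.py <<'E'
def prof(im,cols,rows):
    return cv2.cvtColor(im,cv2.COLOR_RGB2GRAY)[rows[0]:rows[1],cols[0]:cols[1]].astype(np.float32)
def vshift(a,b,cols,rows):
    "subpixel shift (du,dv) of patch a within b by translation ECC"
    A=prof(a,cols,rows);B=prof(b,cols,rows)
    W=np.eye(2,3,dtype=np.float32)
    cc,W=cv2.findTransformECC(A,B,W,cv2.MOTION_TRANSLATION,(3,200,1e-6),None,3)
    return W[:,2].round(2),round(cc,3)
E
python3 - <<'E'
from h import *
S=cam("scene");D=cam("side")
for n,C in (("scene",S),("side",D)):
    print(n,proj(C,[593,-81,100]).round(1),(proj(C,[593,-81,95])-proj(C,[593,-81,100])).round(2))
b=cv2.imread("pics/scene0.png")[:,:,::-1]
m=cv2.imread("pics/s14f.png")[:,:,::-1]
for cols,rows in [((226,240),(212,226)),((228,244),(208,224)),((226,246),(205,226))]:
    print(vshift(np.ascontiguousarray(b),np.ascontiguousarray(m),cols,rows))
print("static",vshift(np.ascontiguousarray(b),np.ascontiguousarray(m),(245,265),(200,225)))
E
```

```text
scene [235.9 209.3] [0.04 1.19]
side [272.2 197. ] [-0.07  0.95]
(array([-0.04,  0.91], dtype=float32), 0.994)
(array([0.27, 0.93], dtype=float32), 0.986)
(array([0.2 , 0.88], dtype=float32), 0.983)
static (array([0.31, 0.36], dtype=float32), 0.965)
```

```bash
python3 - <<'E'
from h import *
L=lambda n:np.ascontiguousarray(cv2.imread(f"pics/{n}.png")[:,:,::-1])
b=L("scene0");m=L("s14f")
for cols,rows in [((245,262),(205,222)),((225,250),(255,275)),((270,292),(260,285)),((190,210),(200,230)),((275,290),(225,245)),((225,240),(222,236))]:
    try: print("static",cols,rows,vshift(b,m,cols,rows))
    except Exception as e: print("fail")
im=grab_frame("side"); save(im,"d14f"); a=L("side0"); m=L("d14f")
for cols,rows in [((262,276),(202,212)),((262,278),(196,212)),((263,280),(198,214))]:
    print("side",vshift(a,m,cols,rows))
for cols,rows in [((235,262),(235,252)),((262,278),(210,222)),((300,312),(215,235)),((282,294),(190,205))]:
    try:print("static",vshift(a,m,cols,rows))
    except Exception: print("fail")
E
```

```text
static (245, 262) (205, 222) (array([0.31, 0.26], dtype=float32), 0.973)
static (225, 250) (255, 275) (array([-0.17, -0.57], dtype=float32), 0.852)
static (270, 292) (260, 285) (array([0.01, 0.03], dtype=float32), 0.999)
static (190, 210) (200, 230) (array([-0.02,  0.01], dtype=float32), 0.999)
static (275, 290) (225, 245) (array([-2.36, -0.8 ], dtype=float32), 0.683)
static (225, 240) (222, 236) (array([0.38, 0.72], dtype=float32), 0.876)
side (array([-0.  ,  0.82], dtype=float32), 0.985)
side (array([0.13, 0.73], dtype=float32), 0.981)
side (array([-0.01,  0.68], dtype=float32), 0.989)
static (array([0.17, 0.08], dtype=float32), 0.972)
static (array([0.07, 0.01], dtype=float32), 0.986)
static (array([-0.02,  0.02], dtype=float32), 1.0)
static (array([0.01, 0.02], dtype=float32), 0.999)
```

The wheel has moved about 3.8 mm already: 0.90 px in scene and 0.75 px in side, while the static patches moved about 0. Contact was therefore near 216°, and 1.2–2.2 mm of slide is left. I slow down from here.

```bash
cat >> h.py <<'E'
_L=lambda n:np.ascontiguousarray(cv2.imread(f"pics/{n}.png")[:,:,::-1])
def drop():
    b=_L("scene0"); m=np.ascontiguousarray(grab_frame("scene"))
    v=[vshift(b,m,c,w)[0][1] for c,w in [((226,240),(212,226)),((228,244),(208,224)),((226,246),(205,226))]]
    b=_L("side0"); m=np.ascontiguousarray(grab_frame("side"))
    w=[vshift(b,m,c,q)[0][1] for c,q in [((262,276),(202,212)),((262,278),(196,212)),((263,280),(198,214))]]
    print("wheel drop mm scene",(np.array(v)/.238).round(1),"side",(np.array(w)/.19).round(1))
def step(st=3,n=6):
    crank(0); drop(); crank(0)
    f=(-55.4-np.degrees(np.arctan2(*(r.observe()["tcp_pos"][:2]-CEN)[::-1])))%360
    circ(f+st,f+st*n,st,f)
E
python3 - <<'E'
from h import *
crank(0)
f=(-55.4-np.degrees(np.arctan2(*(r.observe()["tcp_pos"][:2]-CEN)[::-1])))%360
circ(f+4,f+32,4,f)
E
```

```text
t 17.0 pos [ 633.6 -127.2  253. ] R 62.2 bearing -48.8 turned 353.4 F drive(robot pushes cw) -0.04  radial-out on tool -3.58 z -0.59 open 18.6
357.4183340155527 [-0.43, 0.03, 0.01]
361.4183340155527 [-0.86, 0.04, 0.02]
365.4183340155527 [-1.3, 0.01, 0.03]
369.4183340155527 [-1.73, -0.04, 0.04]
373.4183340155527 [-2.15, -0.13, 0.06]
377.4183340155527 [-2.57, -0.24, 0.07]
381.4183340155527 [-2.97, -0.39, 0.08]
385.4183340155527 [-3.37, -0.56, 0.09]
```

Call:
jog_arm --pt "0 0 0 -0.43 0.02 0.01 1" --pt "0 0 0 -0.86 0.03 0.02 1" --pt "0 0 0 -1.3 0 0.03 1" --pt "0 0 0 -1.73 -0.04 0.04 1" --pt "0 0 0 -2.15 -0.13 0.06 1"

```text
clock: 17.5
tcp_pos: [615.0, -138.2, 252.4]
ee_rot: [-3.14, 0.002, 0.603]
force: [0.3, 4.5, 0.5]
opening: 18.5
```

```bash
python3 - <<'E'
from h import *
step()
E
```

```text
t 17.5 pos [ 615.  -138.2  252.4] R 62.0 bearing -68.9 turned 13.5 F drive(robot pushes cw) 1.91  radial-out on tool -4.06 z 0.55 open 18.5
wheel drop mm scene [4.8 4.7 4.5] side [4.7 4.4 4.1]
t 17.6 pos [ 614.3 -138.5  252.4] R 62.0 bearing -69.5 turned 14.1 F drive(robot pushes cw) 0.19  radial-out on tool -3.92 z -0.43 open 18.6
17.092734435724644 [-0.31, -0.09, 0.01]
20.092734435724644 [-0.62, -0.19, 0.02]
23.092734435724644 [-0.92, -0.31, 0.02]
26.092734435724644 [-1.22, -0.45, 0.03]
29.092734435724644 [-1.5, -0.6, 0.04]
32.092734435724644 [-1.78, -0.76, 0.05]
```

Call:
jog_arm --pt "0 0 0 -0.31 -0.09 0.01 1" --pt "0 0 0 -0.62 -0.19 0.02 1" --pt "0 0 0 -0.92 -0.31 0.02 1" --pt "0 0 0 -1.22 -0.45 0.03 1" --pt "0 0 0 -1.5 -0.6 0.04 1"

```text
clock: 18.1
tcp_pos: [598.4, -142.0, 252.0]
ee_rot: [-3.14, 0.003, 0.602]
force: [2.0, 3.4, -0.8]
opening: 18.7
```

```bash
python3 - <<'E'
from h import *
step()
E
```

```text
t 18.1 pos [ 598.4 -142.   252. ] R 61.9 bearing -84.6 turned 29.2 F drive(robot pushes cw) 2.34  radial-out on tool -3.15 z -0.81 open 18.7
wheel drop mm scene [5.2 5.  4.9] side [5.7 5.2 4.9]
t 18.2 pos [ 597.9 -142.1  252. ] R 61.9 bearing -85.1 turned 29.7 F drive(robot pushes cw) 0.07  radial-out on tool -3.48 z -1.45 open 18.6
32.65824770991272 [-0.28, -0.17, 0.01]
35.65824770991272 [-0.55, -0.35, 0.02]
38.65824770991272 [-0.81, -0.55, 0.02]
41.65824770991272 [-1.05, -0.76, 0.03]
44.65824770991272 [-1.29, -0.98, 0.04]
47.65824770991272 [-1.51, -1.21, 0.05]
```

Call:
jog_arm --pt "0 0 0 -0.28 -0.17 0.01 1" --pt "0 0 0 -0.55 -0.35 0.02 1"

```text
clock: 18.4
tcp_pos: [591.4, -142.2, 251.8]
ee_rot: [-3.139, 0.004, 0.602]
force: [2.7, 4.0, -1.5]
opening: 18.5
```

```bash
cat >> h.py <<'E'
def q(st=3,n=4):
    crank(0)
    f=(-55.4-np.degrees(np.arctan2(*(r.observe()["tcp_pos"][:2]-CEN)[::-1])))%360
    circ(f+st,f+st*n,st,f)
E
python3 - <<'E'
from h import *
q()
E
```

```text
t 18.4 pos [ 591.4 -142.2  251.8] R 61.8 bearing -91.1 turned 35.7 F drive(robot pushes cw) 2.61  radial-out on tool -4.02 z -1.53 open 18.5
38.66935550298137 [-0.26, -0.2, 0.01]
41.66935550298137 [-0.51, -0.41, 0.02]
44.66935550298137 [-0.74, -0.63, 0.02]
47.66935550298137 [-0.97, -0.86, 0.03]
```

Call:
jog_arm --pt "0 0 0 -0.26 -0.2 0.01 1" --pt "0 0 0 -0.51 -0.41 0.02 1"

```text
clock: 18.6
tcp_pos: [584.9, -141.7, 251.7]
ee_rot: [-3.139, 0.003, 0.602]
force: [1.9, 3.3, -1.4]
opening: 18.7
```

```bash
python3 - <<'E'
from h import *
q()
E
```

```text
t 18.6 pos [ 584.9 -141.7  251.7] R 61.8 bearing -97.2 turned 41.8 F drive(robot pushes cw) 1.49  radial-out on tool -3.52 z -1.36 open 18.7
44.79233787863273 [-0.24, -0.22, 0.01]
47.79233787863273 [-0.46, -0.46, 0.02]
50.79233787863273 [-0.67, -0.7, 0.02]
53.79233787863273 [-0.87, -0.96, 0.03]
```

Call:
jog_arm --pt "0 0 0 -0.24 -0.22 0.01 1" --pt "0 0 0 -0.46 -0.46 0.02 1"

```text
clock: 18.8
tcp_pos: [578.3, -140.5, 251.5]
ee_rot: [-3.14, 0.003, 0.602]
force: [3.5, 4.5, -1.5]
opening: 18.4
```

```bash
python3 - <<'E'
from h import *
q()
E
```

```text
t 18.8 pos [ 578.3 -140.5  251.5] R 61.8 bearing -103.3 turned 47.9 F drive(robot pushes cw) 2.39  radial-out on tool -5.19 z -1.53 open 18.4
50.94381593923551 [-0.21, -0.25, 0.01]
53.94381593923551 [-0.41, -0.5, 0.02]
56.94381593923551 [-0.59, -0.77, 0.02]
59.94381593923551 [-0.76, -1.05, 0.03]
```

Call:
jog_arm --pt "0 0 0 -0.21 -0.25 0.01 1" --pt "0 0 0 -0.41 -0.5 0.02 1"

```text
clock: 19.0
tcp_pos: [572.1, -138.6, 251.3]
ee_rot: [-3.14, 0.003, 0.602]
force: [4.4, 3.6, -1.6]
opening: 18.3
```

```bash
python3 - <<'E'
from h import *
crank(0); drop(); q()
E
```

```text
t 19.0 pos [ 572.1 -138.6  251.3] R 61.7 bearing -109.4 turned 54.0 F drive(robot pushes cw) 2.94  radial-out on tool -4.88 z -1.60 open 18.3
wheel drop mm scene [5.7 5.8 5.5] side [6.5 5.9 5.5]
t 19.1 pos [ 571.6 -138.5  251.3] R 61.8 bearing -109.9 turned 54.5 F drive(robot pushes cw) 1.03  radial-out on tool -4.35 z -0.88 open 18.3
57.47186093191744 [-0.18, -0.27, 0.01]
60.47186093191744 [-0.35, -0.55, 0.02]
63.47186093191744 [-0.5, -0.83, 0.02]
66.47186093191743 [-0.64, -1.13, 0.03]
```

Call:
jog_arm --pt "0 0 0 -0.18 -0.27 0.01 1" --pt "0 0 0 -0.35 -0.55 0.02 1"

```text
clock: 19.3
tcp_pos: [566.2, -136.2, 251.2]
ee_rot: [-3.141, 0.002, 0.602]
force: [5.1, 2.3, -1.2]
opening: 18.7
```

```bash
python3 - <<'E'
from h import *
q()
E
```

```text
t 19.3 pos [ 566.2 -136.2  251.2] R 61.7 bearing -115.3 turned 59.9 F drive(robot pushes cw) 3.64  radial-out on tool -4.31 z -1.25 open 18.7
62.933927833516016 [-0.16, -0.29, 0.01]
65.93392783351601 [-0.3, -0.58, 0.02]
68.93392783351601 [-0.42, -0.88, 0.02]
71.933927833516 [-0.53, -1.18, 0.03]
```

The drive force is rising (3.6 N), so I go on in single small rows.

Call:
jog_arm --pt "0 0 0 -0.16 -0.29 0.01 1"

```text
clock: 19.4
tcp_pos: [564.0, -135.1, 251.2]
ee_rot: [3.14, 0.001, 0.602]
force: [6.2, 2.7, -2.9]
opening: 18.4
```

```bash
python3 - <<'E'
from h import *
q(2)
E
```

```text
t 19.4 pos [ 564.  -135.1  251.2] R 61.7 bearing -117.6 turned 62.2 F drive(robot pushes cw) 4.27  radial-out on tool -5.30 z -2.92 open 18.4
64.20581415141308 [-0.1, -0.19, 0.01]
66.20581415141308 [-0.19, -0.39, 0.01]
68.20581415141308 [-0.27, -0.59, 0.02]
70.20581415141308 [-0.35, -0.79, 0.02]
```

Call:
jog_arm --pt "0 0 0 -0.14 -0.29 0.01 1"

```text
clock: 19.5
tcp_pos: [562.1, -134.0, 251.2]
ee_rot: [3.137, -0.001, 0.602]
force: [5.3, 2.9, -2.5]
opening: 18.5
```

```bash
python3 - <<'E'
from h import *
q(2)
E
```

```text
t 19.5 pos [ 562.1 -134.   251.2] R 61.7 bearing -119.7 turned 64.3 F drive(robot pushes cw) 3.12  radial-out on tool -5.17 z -2.51 open 18.5
66.27642019721591 [-0.09, -0.2, 0.01]
68.27642019721591 [-0.17, -0.4, 0.01]
70.27642019721591 [-0.25, -0.6, 0.02]
72.27642019721591 [-0.32, -0.8, 0.02]
```

Call:
jog_arm --pt "0 0 0 -0.09 -0.2 0.01 1" --pt "0 0 0 -0.17 -0.4 0.01 1"

```text
clock: 19.7
tcp_pos: [559.4, -132.4, 251.1]
ee_rot: [3.134, -0.002, 0.602]
force: [6.5, 2.5, -3.6]
opening: 18.6
```

```bash
python3 - <<'E'
from h import *
crank(0); crank(2); drop(); q(2)
E
```

```text
t 19.7 pos [ 559.4 -132.4  251.1] R 61.7 bearing -122.5 turned 67.1 F drive(robot pushes cw) 4.11  radial-out on tool -5.62 z -3.57 open 18.6
t 19.8 pos [ 559.1 -132.2  251.1] R 61.7 bearing -122.9 turned 67.5 F drive(robot pushes cw) 3.42  radial-out on tool -5.25 z -3.61 open 18.5
wheel drop mm scene [5.5 5.8 5.5] side [6.5 5.8 5.4]
t 19.9 pos [ 559.1 -132.2  251.1] R 61.7 bearing -122.9 turned 67.5 F drive(robot pushes cw) 3.06  radial-out on tool -4.63 z -2.81 open 18.8
69.45617199973637 [-0.08, -0.2, 0.01]
71.45617199973637 [-0.15, -0.41, 0.01]
73.45617199973637 [-0.22, -0.61, 0.02]
75.45617199973637 [-0.28, -0.82, 0.02]
```

Readings now hold at about 3.2 N at rest, and the wheel drop has stopped at about 5.6 mm. It is on the shoulder and near firm. I go a little further, gently.

Call:
jog_arm --pt "0 0 0 -0.08 -0.2 0.01 1" --pt "0 0 0 -0.15 -0.4 0.01 1"

```text
clock: 20.1
tcp_pos: [556.9, -130.7, 251.1]
ee_rot: [3.131, -0.004, 0.601]
force: [7.1, 1.7, -3.9]
opening: 18.6
```

```bash
python3 - <<'E'
from h import *
crank(0); crank(3); q(2)
E
```

```text
t 20.1 pos [ 556.9 -130.7  251.1] R 61.6 bearing -125.3 turned 69.9 F drive(robot pushes cw) 4.83  radial-out on tool -5.47 z -3.92 open 18.6
t 20.25 pos [ 556.7 -130.5  251.1] R 61.6 bearing -125.7 turned 70.3 F drive(robot pushes cw) 4.23  radial-out on tool -5.33 z -3.65 open 18.5
t 20.25 pos [ 556.7 -130.5  251.1] R 61.6 bearing -125.7 turned 70.3 F drive(robot pushes cw) 3.84  radial-out on tool -5.42 z -3.08 open 18.5
72.26030089313394 [-0.07, -0.2, 0.01]
74.26030089313394 [-0.13, -0.41, 0.01]
76.26030089313394 [-0.19, -0.62, 0.02]
78.26030089313394 [-0.23, -0.83, 0.02]
```

Call:
jog_arm --pt "0 0 0 -0.07 -0.2 0.01 1" --pt "0 0 0 -0.12 -0.37 0.01 1"

```text
clock: 20.45
tcp_pos: [555.0, -129.2, 251.1]
ee_rot: [3.128, -0.005, 0.601]
force: [7.4, 0.6, -5.2]
opening: 18.6
```

```bash
python3 - <<'E'
from h import *
crank(0); crank(5)
E
```

```text
t 20.45 pos [ 555.  -129.2  251.1] R 61.6 bearing -127.6 turned 72.2 F drive(robot pushes cw) 5.49  radial-out on tool -5.03 z -5.22 open 18.6
t 20.7 pos [ 554.7 -129.   251. ] R 61.7 bearing -127.9 turned 72.5 F drive(robot pushes cw) 4.61  radial-out on tool -5.00 z -3.84 open 18.5
```

Moving drive reads 5.5 N and held drive 4.6 N, against a firm seat at 3.8 N and breakage at 7.3 N. That gives about 150–180 N on the ram. Before backing off I check that the handle is upright.

```bash
python3 - <<'E'
from h import *
im=crank(1); save(im,"d20",(225,130,100,100),5.5)
im=crank(1,"wrist"); save(im,"w20")
f=72.4
g=lambda f:np.array([-6.2*np.sin(np.radians(f)),6.2*np.cos(np.radians(f)),f/360])
for k in range(0,181,12): print(-k,(g(f-k)-g(f)).round(2).tolist())
E
```

```text
t 20.75 pos [ 554.8 -129.1  251. ] R 61.6 bearing -127.9 turned 72.5 F drive(robot pushes cw) 4.68  radial-out on tool -5.44 z -3.83 open 18.7
t 20.8 pos [ 554.7 -129.   251. ] R 61.6 bearing -127.9 turned 72.5 F drive(robot pushes cw) 4.57  radial-out on tool -5.92 z -3.19 open 18.6
0 [0.0, 0.0, 0.0]
-12 [0.52, 1.19, -0.03]
-24 [1.27, 2.24, -0.07]
-36 [2.23, 3.12, -0.1]
-48 [3.35, 3.77, -0.13]
-60 [4.58, 4.18, -0.17]
-72 [5.87, 4.33, -0.2]
-84 [7.16, 4.2, -0.23]
-96 [8.39, 3.81, -0.27]
-108 [9.52, 3.17, -0.3]
-120 [10.49, 2.31, -0.33]
-132 [11.26, 1.26, -0.37]
-144 [11.79, 0.08, -0.4]
-156 [12.07, -1.18, -0.43]
-168 [12.08, -2.48, -0.47]
-180 [11.82, -3.75, -0.5]
```

View pics/d20.png

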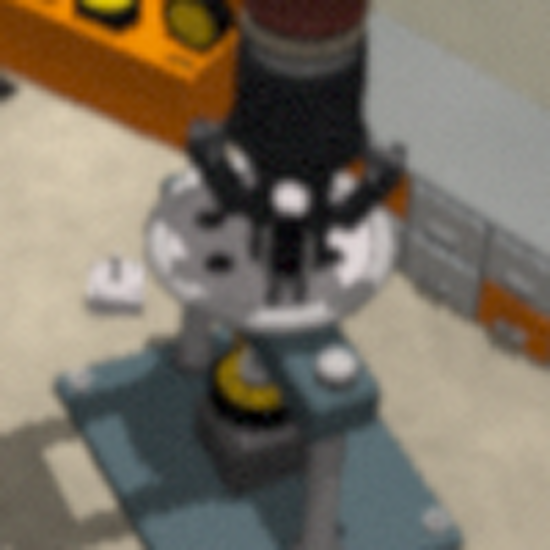

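View pics/w20.png

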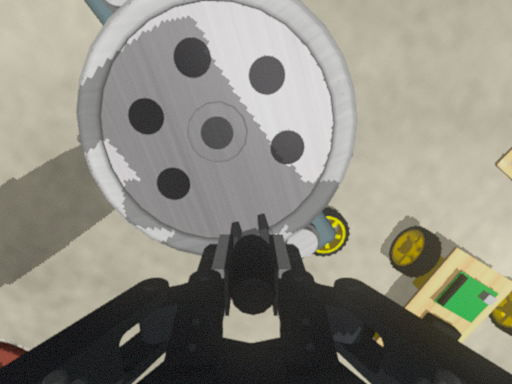

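The handle is upright and the hold is stable. One last small nudge gives margin above the 120 N threshold, still well below 250 N.

Call:
jog_arm --pt "0 0 0 -0.06 -0.2 0.01 1" --pt "0 0 0 -0.09 -0.3 0.01 1" --pt "0 0 0 -0.09 -0.3 0.01 1"

```text
clock: 21.1
tcp_pos: [553.7, -128.2, 251.0]
ee_rot: [3.125, -0.006, 0.601]
force: [7.3, 1.8, -3.5]
opening: 18.5
```

```bash
python3 - <<'E'
from h import *
crank(0); crank(4)
f=(-55.4-np.degrees(np.arctan2(*(r.observe()["tcp_pos"][:2]-CEN)[::-1])))%360
g=lambda f:np.array([-6.2*np.sin(np.radians(f)),6.2*np.cos(np.radians(f)),f/360])
for k in range(0,181,12): print(-k,(g(f-k)-g(f)).round(2).tolist())
E
```

```text
t 21.1 pos [ 553.7 -128.2  251. ] R 61.6 bearing -129.2 turned 73.8 F drive(robot pushes cw) 4.56  radial-out on tool -6.03 z -3.54 open 18.5
t 21.3 pos [ 553.7 -128.2  251. ] R 61.6 bearing -129.2 turned 73.8 F drive(robot pushes cw) 4.83  radial-out on tool -5.58 z -4.28 open 18.7
0 [0.0, 0.0, 0.0]
-12 [0.49, 1.2, -0.03]
-24 [1.22, 2.27, -0.07]
-36 [2.16, 3.17, -0.1]
-48 [3.26, 3.85, -0.13]
-60 [4.48, 4.29, -0.17]
-72 [5.76, 4.46, -0.2]
-84 [7.05, 4.37, -0.23]
-96 [8.3, 4.01, -0.27]
-108 [9.44, 3.39, -0.3]
-120 [10.43, 2.56, -0.33]
-132 [11.22, 1.53, -0.37]
-144 [11.79, 0.37, -0.4]
-156 [12.1, -0.89, -0.43]
-168 [12.14, -2.19, -0.47]
-180 [11.91, -3.46, -0.5]
```

Firmly seated, at about 160 N. I now crank back counter-clockwise.

Call:
jog_arm --pt "0.2 0 0 0.22 0.6 -0.02 1" --pt "0.5 0 0 0.49 1.2 -0.04 1" --pt "0.9 0 0 1.22 2.27 -0.08 1" --pt "0.9 0 0 2.16 3.17 -0.11 1" --pt "0.9 0 0 3.26 3.85 -0.15 1" --pt "0.9 0 0 4.48 4.29 -0.19 1" --pt "0.9 0 0 5.76 4.46 -0.22 1" --pt "0.9 0 0 7.05 4.37 -0.25 1" --pt "0.9 0 0 8.3 4.01 -0.29 1" --pt "0.9 0 0 9.44 3.39 -0.32 1" --pt "0.9 0 0 10.43 2.56 -0.35 1" --pt "0.9 0 0 11.22 1.53 -0.39 1"

```text
clock: 22.5
tcp_pos: [654.9, -76.2, 254.7]
ee_rot: [3.141, -0.006, 0.601]
force: [-0.0, -0.3, -10.9]
opening: 18.5
```

```bash
cat >> h.py <<'E'
def back(n=15,st=12):
    crank(0); drop(); crank(0); print(r.observe()["ee_rot"])
    f=(-55.4-np.degrees(np.arctan2(*(r.observe()["tcp_pos"][:2]-CEN)[::-1])))%360
    g=lambda f:np.array([-6.2*np.sin(np.radians(f)),6.2*np.cos(np.radians(f)),f/360])
    for k in range(st,st*n,st): print(-k,(g(f-k)-g(f)).round(2).tolist())
E
python3 - <<'E'
from h import *
back()
E
```

```text
t 22.5 pos [654.9 -76.2 254.7] R 62.4 bearing 3.9 turned 300.7 F drive(robot pushes cw) -0.26  radial-out on tool -0.02 z -10.86 open 18.5
wheel drop mm scene [5.5 5.7 5.5] side [6.5 5.8 5.6]
t 22.6 pos [654.6 -74.1 254.8] R 62.3 bearing 5.8 turned 298.8 F drive(robot pushes cw) 0.69  radial-out on tool 2.19 z -13.62 open 18.6
[-3.13967526 -0.00734889  0.60336711]
-12 [0.5, -1.19, -0.03]
-24 [0.75, -2.47, -0.07]
-36 [0.72, -3.76, -0.1]
-48 [0.42, -5.03, -0.13]
-60 [-0.13, -6.2, -0.17]
-72 [-0.91, -7.23, -0.2]
-84 [-1.89, -8.08, -0.23]
-96 [-3.03, -8.7, -0.27]
-108 [-4.27, -9.08, -0.3]
-120 [-5.56, -9.19, -0.33]
-132 [-6.85, -9.03, -0.37]
-144 [-8.07, -8.6, -0.4]
-156 [-9.18, -7.93, -0.43]
-168 [-10.12, -7.04, -0.47]
```

Call:
jog_arm --pt "0 0 0 0.28 -0.6 0.0 1" --pt "0 0 0 0.5 -1.19 0.0 1" --pt "0 0 0 0.75 -2.47 -0.03 1" --pt "0 0 0 0.72 -3.76 -0.06 1" --pt "0 0 0 0.42 -5.03 -0.1 1" --pt "0 0 0 -0.13 -6.2 -0.13 1" --pt "0 0 0 -0.91 -7.23 -0.16 1" --pt "0 0 0 -1.89 -8.08 -0.2 1" --pt "0 0 0 -3.03 -8.7 -0.23 1" --pt "0 0 0 -4.27 -9.08 -0.27 1" --pt "0 0 0 -5.56 -9.19 -0.3 1" --pt "0 0 0 -6.85 -9.03 -0.33 1"

```text
clock: 23.8
tcp_pos: [546.5, -39.0, 258.3]
ee_rot: [-3.141, -0.009, 0.604]
force: [3.9, -1.3, -10.3]
opening: 18.6
```

```bash
python3 - <<'E'
from h import *
back()
E
```

```text
t 23.8 pos [546.5 -39.  258.3] R 62.0 bearing 138.1 turned 166.5 F drive(robot pushes cw) -1.65  radial-out on tool -3.74 z -10.26 open 18.6
wheel drop mm scene [5.3 5.5 5.4] side [6.8 5.8 5.6]
t 23.9 pos [545.7 -40.1 258.3] R 61.8 bearing 139.3 turned 165.3 F drive(robot pushes cw) -0.41  radial-out on tool -0.71 z -8.40 open 18.2
[-3.14022713 -0.0065152   0.6017536 ]
-12 [-1.21, 0.46, -0.03]
-24 [-2.3, 1.16, -0.07]
-36 [-3.22, 2.07, -0.1]
-48 [-3.94, 3.15, -0.13]
-60 [-4.41, 4.36, -0.17]
-72 [-4.62, 5.64, -0.2]
-84 [-4.55, 6.94, -0.23]
-96 [-4.23, 8.19, -0.27]
-108 [-3.64, 9.35, -0.3]
-120 [-2.83, 10.36, -0.33]
-132 [-1.83, 11.18, -0.37]
-144 [-0.68, 11.77, -0.4]
-156 [0.57, 12.12, -0.43]
-168 [1.87, 12.19, -0.47]
```

Call:
jog_arm --pt "0 0 0 -0.6 0.2 0 1" --pt "0 0 0 -1.21 0.46 0 1" --pt "0 0 0 -2.3 1.16 -0.03 1" --pt "0 0 0 -3.22 2.07 -0.06 1" --pt "0 0 0 -3.94 3.15 -0.09 1" --pt "0 0 0 -4.41 4.36 -0.13 1" --pt "0 0 0 -4.62 5.64 -0.16 1" --pt "0 0 0 -4.55 6.94 -0.19 1" --pt "0 0 0 -4.23 8.19 -0.23 1" --pt "0 0 0 -3.64 9.35 -0.26 1" --pt "0 0 0 -2.83 10.36 -0.3 1" --pt "0 0 0 -1.83 11.18 -0.33 1"

```text
clock: 25.1
tcp_pos: [593.9, -142.4, 261.8]
ee_rot: [-3.136, -0.005, 0.602]
force: [-1.9, 6.5, -0.4]
opening: 18.5
```

```bash
python3 - <<'E'
from h import *
back(4)
E
```

```text
t 25.1 pos [ 593.9 -142.4  261.8] R 62.0 bearing -88.8 turned 33.4 F drive(robot pushes cw) -1.81  radial-out on tool -6.49 z -0.38 open 18.5
wheel drop mm scene [5.6 5.3 5.3] side [6.5 5.5 5.4]
t 25.2 pos [ 595.2 -142.3  261.9] R 61.9 bearing -87.6 turned 32.2 F drive(robot pushes cw) -0.44  radial-out on tool -4.59 z -1.46 open 18.7
[-3.13798389 -0.00722649  0.60218219]
-12 [1.16, 0.57, -0.03]
-24 [2.42, 0.89, -0.07]
-36 [3.72, 0.94, -0.1]
```

The ram is up about 11 mm and the wheel is still home. I let go and lift straight up.

Call:
jog_arm --pt "0 0 0 0 0 0 0.3" --pt "0 0 0 0 0 0 0" --pt "0 0 0 0 0 0 0" --pt "0 0 0 0 0 -2 0" --pt "0 0 0 0 0 -5 0" --pt "0 0 0 0 0 -9 0" --pt "0 0 0 0 0 -13 0" --pt "0 0 0 0 0 -15 0" --pt "0 0 0 0 0 -15 0" --pt "0 0 0 0 0 -15 0"

```text
clock: 26.2
tcp_pos: [594.5, -143.7, 411.9]
ee_rot: [-3.139, -0.007, 0.602]
force: [0.1, 0.4, -0.7]
opening: 42.4
```

```bash
python3 - <<'E'
from h import *
drop(); s=r.observe(); print(s["tcp_pos"],s["force"],s["clock"],s["opening"],abs(s["qvel"]).max())
im=grab_frame("scene"); save(im,"s30",(150,110,170,150),4.5)
im=grab_frame("side"); save(im,"d30",(210,120,120,130),4.5)
im=grab_frame("wrist"); save(im,"w30")
E
```

```text
wheel drop mm scene [5.5 5.  5.1] side [6.4 5.6 5.5]
[ 593.76192601 -143.24761103  409.26654051] [-0.37518579  0.05888801 -0.50629742] 26.3 42.77602854409768 0.009199922230823538
```

View pics/s30.png

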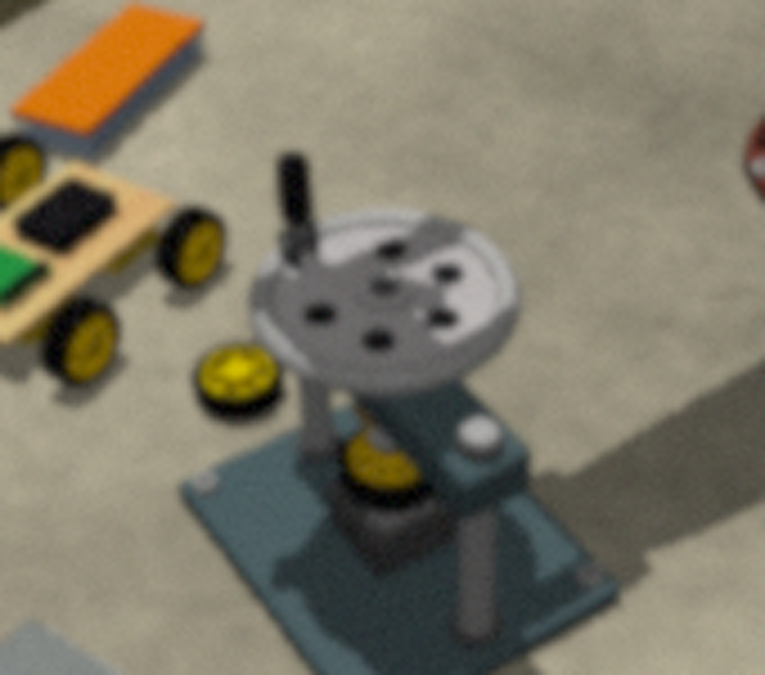

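View pics/d30.png

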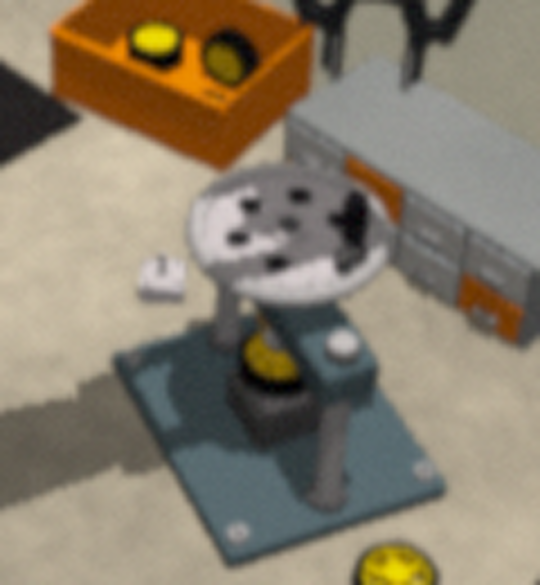

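View pics/w30.png

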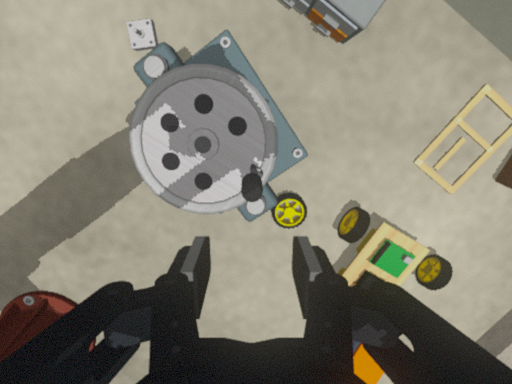

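The handle is free and upright, the gripper is clear, the wheel is still down and the neighbouring things are undisturbed. I hand in.

```bash
python3 - <<'E'
from h import *
s=r.observe(); print(s["clock"],s["tcp_pos"],s["force"]); print(ticket.finish_job())
E
```

```text
26.45 [ 593.94788587 -143.14423651  409.41572872] [ 0.61906407 -0.29379321 -0.33119001]
the job is handed in; nothing more can be done
None
```

The car wheel is pressed home on its shoulder, and the ram is back up with an estimated 10.5 mm of clearance. The job was handed in at 26.5 s with no verdict reported.

**What I did**
1. I pinched the folded handle and swung it to about 66°. Closing the jaws over the pivot then brought it fully upright.
2. I cranked about 434° clockwise with a vertical tool, slowing down once the wheel was sliding.
3. I cranked back about 402°, opened the gripper and lifted it clear by about 150 mm.

**What the last checks showed**
- **Seating:** both cameras showed the wheel drop level off at about 5.5 mm, which fits the 5–6 mm it had to go. At the stop the handle force was 4.6–5.5 N, against about 2.3 N while sliding. That puts the ram at roughly 150–180 N.
- **Clearance:** the handle rose 10.9 mm. I allowed about 0.5 mm for the rubber nose, so the gap is worked out rather than seen.
- **Surroundings:** the gripper read no contact force, and the handle stood upright on its own. The spare wheel, spare block and robot car looked undisturbed in the final pictures. I did not check the screwdriver and mouse again, but the arm never worked near them.

**Where readings disagreed**
- Single force readings scattered by about 0.6 N, and force at rest dropped towards zero until the wheel reached its shoulder. The 120 N figure therefore rests on several agreeing readings, not one precise one.
- One of the side-camera patches read the drop as about 6.5 mm, while the other five read about 5.0–5.8 mm.
- A steady inward pull of about 4–6 N acted on the tool for most of the cranking. While backing the ram up, vertical force reached about 14 N, well under the limits.

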